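Start the coach screw of a ring-mandrel bracket

ROBOT

A 6-joint arm with a two-finger parallel gripper is mounted at the origin on the work surface. World frame = base frame: x ahead of the robot, y to its left, z up, the work surface at z = 0. Lengths are in m, angles in rad, forces in N, time in s.
With the tool pointing down it reaches from about 0.35 to 0.975 m from the base axis. Payload 4.9 kg.
Tool frame: the origin (TCP) lies at the very end of the fingers, on their centre line; the grasp point (between the pads) lies 19 mm behind it (manip.hold_point_z is the distance from the TCP to the grasp point, in m); z points along the fingers, x is the direction in which the jaws open and shut, and the axes are right-handed (so a half turn about z gives the same grasp; the last joint's range is limited). The gripper opens to 85 mm and grips with 20 to 120 N. Pads are 22 mm wide; open, the fingers measure 114 mm over their backs; the gripper's body (76 mm by 85 mm) begins 54 mm behind the grasp point. The pads swing forward as they close: fully open they stand 13 mm farther back than shut.
Start: joints at [-1.399, 0.053, 1.613, -0, 1.476, -0.119], TCP at [0.179, -0.599, 0.231] pointing down, gripper open.
Joint ranges: [-3.01, 3.01], [-1.01, 2.22], [0.06, 2.58], [-1.02, 4.17], [0.09, 2.62], [-3.14, 3.14]. Speed limits (rad/s): [2.57, 2.57, 3.14, 3.14, 3.14, 3.14].

INTERFACE

Orientations are given as a unit quaternion [w, x, y, z].
In Python, from plant import manip gives the robot as it stands.
- The arm moves only by the shell command python3 -m handwheel 'ROWS' [OPENING]. ROWS is JSON, a list of rows, each an object of numbers: "dx", "dy", "dz": the shift along the tool's x, y, z in m; "ax", "ay", "az": the turn, a rotation vector about the tool's x, y, z in rad. In form: [{"dx": .., "dy": .., "dz": .., "ax": .., "ay": .., "az": ..}, ...]. A call has 1 to 5 rows; each row is the pose to reach, as a shift and turn from the pose commanded when the call began, along the tool's axes at that moment; what a row does not reach only later rows make up. A row lasts 1/8 s, in which the tool goes at most 62.5 mm and 10.7 degrees, less where a joint would pass 70% of its speed; a pose out of reach is approached as far as the arm can. A call with a gripper value outside its range is refused whole. OPENING is the closure in counts, from 0 (fully open) to 255 (shut), set as the call begins (- or left out, the last holds). The fingers move at their own pace and stop on an object; the grip force is fixed at half the most. Time passes only in rows, so rows that repeat a pose let the fingers close. It gives the time, the measured TCP pose, the force and the opening at its end, in the units of the state.
- manip.state(): the state, without advancing time (a new reading comes with each control period).
- manip.grab_frame(name): name is "side" or "top" or "wrist"; returns a dict with "image" (384x512x3 uint8, blue, green, red), "z_map" (384x512 float32, m along the optical axis (not along the pixel's ray), 0 where there is no reading), "K" (3x3 intrinsics, pixels), "k1" (the pictures are not rectified: a ray, as slopes to the right and down, at radius r is drawn at 1 + k1 r^2 times it, then the intrinsics apply), "xyz" and "rotation" of the camera in the world. Camera axes: x right, y up, looking along -z (the intrinsics and any distortion apply to the point x, -y, -z); pixel columns grow to the right and rows downward; lengths in m; the calibration is good to about 2 mm. A picture is of the moment at which its call begins.
- manip.job_done(): hands the job in, once; it reports no verdict.
The state is a dict: "time": time; "joint_pos": joint angles; "joint_vel": joint speeds; "joint_efforts": joint torques, N m; "tool_pos": TCP position; "tool_rot": TCP orientation; "contact_force": force on the tool from outside, world axes, zero at the start; "ft_torque": the same for the moment, N m; "gripper_width": opening from 0.0 (shut) to 1.0 (fully open).
Only numpy, scipy, OpenCV 4.12 (cv2) and the standard library are available. Lean on these libraries where they do the work, as an engineer would, in place of code of your own. Each camera call takes 0.05 s, during which the arm holds its last target.

TASK

Take the nut driver out of the blue stand, set it squarely over the one hex-head wood screw that still stands proud on the mandrel bracket's foot, and start it: push down firmly, but not so hard that the wood splits, while turning clockwise, until its thread has bitten and it has gone in by a good full turn (not more than two). Do not punch it in without turning or spin it without biting; then stand the driver back upright in the stand's middle tube, let go, and leave the other things on the bench where they are.

Things in the scene. Friction and masses are not known exactly. Their poses are not given: they have to be found in the camera images.
- screw_head (a point): Top centre of the steel hex-head wood screw that stands proud at one of the foot's four corners (which one varies; the other three are home, 9 mm above the foot). Head 17 mm across flats, 19.6 across corners, 7 high, top edge chamfered 1.5; top 42 mm above the bench at first. z up along the screw's axis, x to a corner of the hexagon. Self-tapping, upright in a pilot hole; the point moves with it.
- screw_sink (a joint): How far the screw has sunk, m: 0 at the start, grows downward, one full thread is 3.6 mm, stop at 14 mm. It follows its thread only while pushed down with more than about 12 N (aim for 15 N) as it turns; with less it spins on the spot and reams its hole out. Over about 22 N of push the wood splits (over 30 N in all between driver and screw, push and turning together); at 24 N it is punched straight in like a nail.
- screw_turn (a joint): How far the screw has been turned, rad: 0 at the start, grows clockwise seen from above. Turning takes about 0.06 N m.
- bracket: Grey bracket fixed to the bench: foot 150 (x) x 110 (y) x 10 mm, screws at (+-58, +-38) mm; in its middle a column and clamp head with a short T-bar on top, 102 mm above the bench, holding a tapered steel ring mandrel (26 to 13 mm thick, axis 62 mm above the bench) along y from -34 to +235 mm. Origin: centre of the foot's underside.
- driver_handle (a point): Middle of the nut driver's straight grip: green round handle, 30 mm diameter, straight from 40 mm below to 40 mm above this point. The driver's mouth lies 118 mm below it, its top 48 mm above it. z points up along the driver's axis, away from the socket; x points to a corner of the hexagonal recess. The whole driver is 166 mm long, about 160 g.
- driver_mouth (a point): Centre of the mouth (lower end) of the driver's steel socket, 28 mm across outside: hexagonal recess 18.2 mm across flats, 9 mm deep, axes as driver_handle (x to a corner). With corners in line (every 60 degrees, about 8 degrees of play either way) it drops over the screw's head until the head bears on the recess's floor: the mouth is then 9 mm below the head's top.
- stand_tube (a point): Centre of the upper mouth of the blue stand's middle tube: 38 mm bore, 46 mm outside, 47 mm deep, mouth 55 mm above the bench. The driver stands upright in it, socket down, its mouth on the tube's floor 8 mm above the bench. The stand (120 mm diameter, fixed) has a low drum of burs around the tube, no higher than 56 mm.
- hammer: Bystander: ball-pein hammer lying on the bench, wooden handle, 270 mm. Origin on the bench under the handle, near the hammer's middle; its head is at +x.
- bench_block: Bystander: steel bench block 70 x 70 x 22 mm. Origin: centre of the underside.
- punch: Bystander: square steel punch 72 mm long, 9 mm thick, lying. Origin under its middle.
- dish: Bystander: small white bowl, 72 mm diameter, 24 mm high. Origin: centre of the underside.
Not all that is in view belongs to the job. There is more than one size of the part that bears driver_handle; the job needs the smallest.

How it is judged:
By the outcome, as a careful person would: the job done as asked, in the order asked, and still so for the second after the job is handed in, with the robot touching nothing.
It also fails if it takes over 72 s, if anything falls off the work surface, if the arm or the gripper's body presses on something with over 40 N, if the wrist force passes 120 N, or if a joint passes its speed limit or range.

## Working session

There is one attempt and no reset: what is moved stays moved. The work goes in short steps, Python scripts to look and compute and a shell command to move; the robot and the scene stay as the last step left them, time stands still between calls to the robot, and variables do not carry over. Pictures are saved under pics/ and viewed, and the job is handed in when it is done.

```bash
ls; mkdir -p pics; python3 - <<'E'
from plant import manip
import cv2,json
print(manip.state(), manip.hold_point_z)
for n in("top","side","wrist"):
    f=manip.grab_frame(n); cv2.imwrite(f"pics/{n}0.png",f["image"]); print(n,f["K"],f["k1"],f["xyz"],f["rotation"])
    import pickle; pickle.dump(f,open(f"{n}0.pkl","wb"))
E
```

```text
pics
{'time': 0.0, 'joint_pos': array([-1.39894073e+00,  5.33321662e-02,  1.61427011e+00,  2.10021778e-05,
        1.47601729e+00, -1.19017135e-01]), 'joint_vel': array([ 0.00175039,  0.00116057,  0.00024102,  0.00151127, -0.0006793 ,
        0.00075246]), 'joint_efforts': array([ 3.01898886e-03, -3.93681550e+01, -3.70175028e+01, -1.55943695e-05,
        7.03983824e-03,  4.92098096e-06]), 'tool_pos': array([ 0.17913232, -0.59813557,  0.23009261]), 'tool_rot': array([-7.05023102e-04,  8.02117560e-01, -5.97165297e-01, -7.28106232e-04]), 'contact_force': array([ 0.04364356, -0.68656388, -0.37951681]), 'ft_torque': array([-0.0032449 , -0.01396932, -0.03690174]), 'gripper_width': 1.0024358332661998} 0.0187
top [[404.58260714   0.         249.98036993]
 [  0.         404.58260714 182.36496738]
 [  0.           0.           1.        ]] -0.0040296609498420306 [ 0.38921878 -0.07056031  1.1231212 ] [-0.7037772  -0.06501401  0.04530197  0.70598765]
side [[496.74797816   0.         254.19751888]
 [  0.         496.74797816 193.79026544]
 [  0.           0.           1.        ]] -0.14134971919562309 [0.30639429 0.79585817 0.71367331] [-0.137058   -0.06565732  0.46384522  0.87278396]
wrist [[335.4026858    0.         251.55510535]
 [  0.         335.4026858  194.36996302]
 [  0.           0.           1.        ]] -0.08949186866141054 [ 0.25370476 -0.57630844  0.37306446] [ 0.79261698 -0.12213051  0.09156462 -0.59030364]
```

View pics/top0.png

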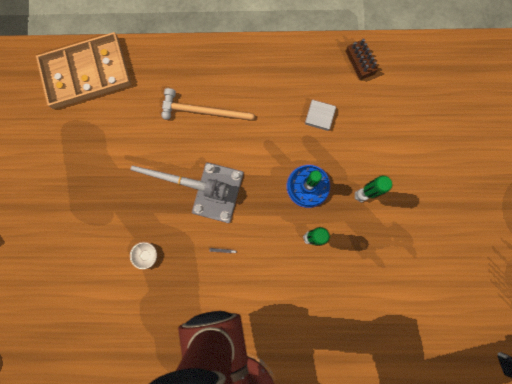

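View pics/side0.png

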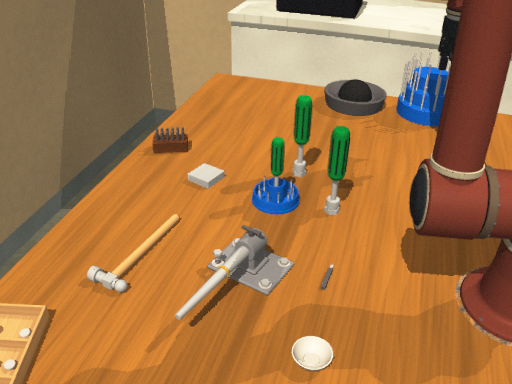

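View pics/wrist0.png

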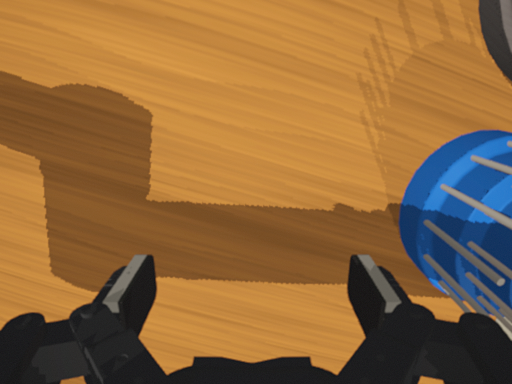

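The top view shows three green-handled drivers: in the blue stand (315,178), standing on the bench at (376,188), and at (317,236). The one in the stand fits: it is named in the task and looks the smallest in the side view. The bracket is at (218,192). I'll confirm all this in enlarged crops.

```bash
cat > h.py <<'E'
import numpy as np,cv2,pickle
from scipy.spatial.transform import Rotation as R
def q(r): return R.from_quat([r[1],r[2],r[3],r[0]])
def ray(f,u,v):
    K=f["K"];x=(u-K[0,2])/K[0,0];y=(v-K[1,2])/K[1,1]
    a,b=x,y
    for _ in range(20):
        s=1+f["k1"]*(a*a+b*b);a,b=x/s,y/s
    return q(f["rotation"]).apply([a,-b,-1.0])
def px_z(f,u,v,z):  # intersect with height z
    d=ray(f,u,v);o=f["xyz"];return o+d*(z-o[2])/d[2]
def px_d(f,u,v):
    return f["xyz"]+ray(f,u,v)*f["z_map"][int(round(v)),int(round(u))]
def proj(f,p):
    c=q(f["rotation"]).inv().apply(np.asarray(p)-f["xyz"]);a=c[...,0]/-c[...,2];b=-c[...,1]/-c[...,2]
    s=1+f["k1"]*(a*a+b*b);return np.stack([f["K"][0,0]*a*s+f["K"][0,2],f["K"][1,1]*b*s+f["K"][1,2]],-1)
def cloud(f):
    v,u=np.mgrid[:384,:512];K=f["K"];x=(u-K[0,2])/K[0,0];y=(v-K[1,2])/K[1,1];a,b=x,y
    for _ in range(20):
        s=1+f["k1"]*(a*a+b*b);a,b=x/s,y/s
    d=np.stack([a,-b,-np.ones_like(a)],-1);P=q(f["rotation"]).apply((d*f["z_map"][...,None]).reshape(-1,3)).reshape(384,512,3)+f["xyz"]
    P[f["z_map"]<=0]=np.nan;return P
def crop(f,u0,v0,u1,v1,k,name):
    im=f["image"][v0:v1,u0:u1];cv2.imwrite(name,cv2.resize(im,None,fx=k,fy=k,interpolation=cv2.INTER_CUBIC))
def load(n): return pickle.load(open(n,"rb"))
def snap(n,name):
    from plant import manip
    f=manip.grab_frame(n);pickle.dump(f,open(name+".pkl","wb"));cv2.imwrite(f"pics/{name}.png",f["image"]);return f
E
python3 - <<'E'
from h import *
t=load("top0.pkl");s=load("side0.pkl")
crop(t,180,150,400,260,3.6,"pics/tc.png");crop(s,190,80,370,300,2.7,"pics/sc.png")
E
```

```text
(no output)
```

View pics/tc.png

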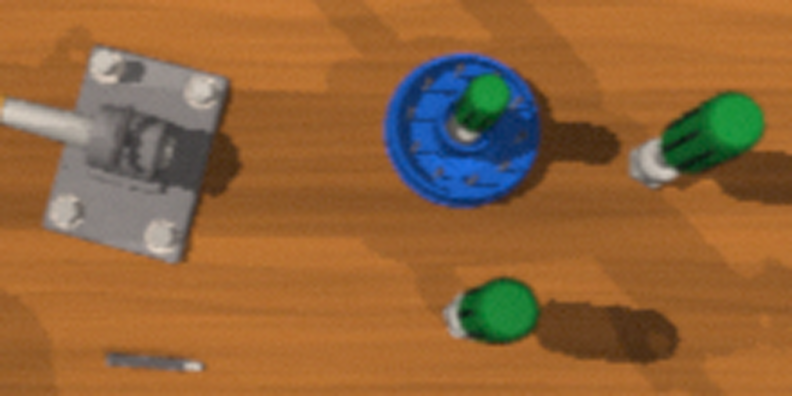

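View pics/sc.png

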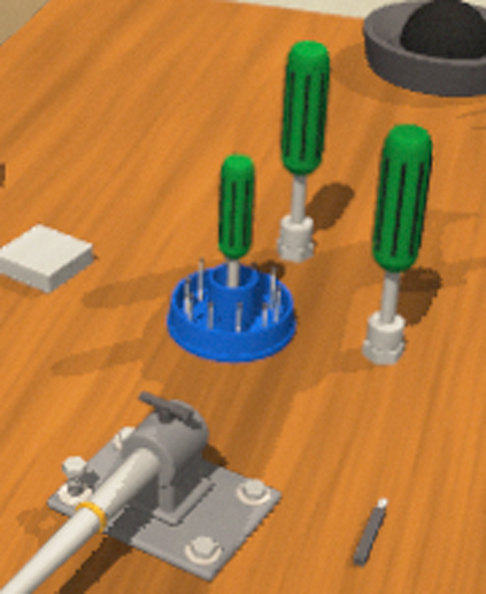

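The crops confirm the smallest driver is in the blue stand's middle tube. The proud screw is the one at top-crop (106,66) / side-crop (75,468), taller and with a shadow. Next I'll measure from depth.

```bash
python3 - <<'E'
from h import *
np.set_printoptions(precision=4,suppress=True)
t=load("top0.pkl");s=load("side0.pkl")
for n,f in(("top",t),("side",s)):
    P=cloud(f)
    # driver handle top: points z>.09 near stand
    c=px_z(t,308,186,0.03)
    d=np.hypot(P[...,0]-c[0],P[...,1]-c[1])
    m=(d<.07)&(P[...,2]>.095)
    Q=P[m];print(n,"stand c",c,"handle",m.sum(),Q.mean(0),Q.max(0),Q.min(0))
    m=(d<.07)&(P[...,2]>.166);print("  top",P[m].mean(0),np.ptp(P[m],0))
    # stand outer rim
    im=cv2.cvtColor(f["image"],cv2.COLOR_BGR2HSV);m=(d<.085)&(im[...,0]>100)&(im[...,0]<125)&(im[...,1]>150)&(P[...,2]>.02)
    Q=P[m];print("  blue",Q.mean(0),Q.min(0),Q.max(0))
t_=cloud(t)
for (u,v) in [(106,66),(204,91),(67,210),(162,235)]:
    U,V=180+u/3.6,150+v/3.6
    print((U,V),px_d(t,U,V),px_z(t,U,V,.019),px_z(t,U,V,.042))
S=cloud(s)
for (u,v) in [(75,465),(125,436),(205,547),(255,490)]:
    U,V=190+u/2.7,80+v/2.7
    print((U,V),px_d(s,U,V),px_z(s,U,V,.019),px_z(s,U,V,.042))
E
```

```text
top stand c [ 0.5506 -0.198   0.03  ] handle 187 [ 0.5506 -0.1962  0.1581] [ 0.5691 -0.1834  0.1783] [ 0.5384 -0.2136  0.0987]
  top [ 0.5536 -0.1985  0.1729] [0.0292 0.0283 0.0121]
  blue [ 0.548 -0.195  0.035] [ 0.4987 -0.2532  0.0204] [ 0.609  -0.1435  0.1287]
side stand c [ 0.5506 -0.198   0.03  ] handle 430 [ 0.5522 -0.1906  0.1394] [ 0.5708 -0.1812  0.1782] [ 0.5381 -0.2111  0.0951]
  top [ 0.5531 -0.1944  0.1726] [0.0282 0.0275 0.0121]
  blue [ 0.5499 -0.1816  0.0345] [ 0.4975 -0.2529  0.02  ] [ 0.6085 -0.1386  0.0579]
(209.44444444444446, 168.33333333333334) [0.5992 0.0704 0.0406] [0.6034 0.0732 0.019 ] [0.5989 0.0702 0.042 ]
(236.66666666666666, 175.27777777777777) [ 0.5833 -0.0028  0.0191] [ 0.5833 -0.0028  0.019 ] [ 0.5792 -0.0042  0.042 ]
(198.61111111111111, 208.33333333333331) [0.4919 0.1018 0.0166] [0.4917 0.1014 0.019 ] [0.4896 0.0978 0.042 ]
(225.0, 215.27777777777777) [0.4723 0.0285 0.0207] [0.4724 0.0286 0.019 ] [0.4707 0.0266 0.042 ]
(217.77777777777777, 252.2222222222222) [0.6022 0.077  0.0429] [0.6127 0.0515 0.019 ] [0.6026 0.0761 0.042 ]
(236.2962962962963, 241.48148148148147) [0.5877 0.0034 0.0174] [0.5871 0.0052 0.019 ] [0.5778 0.0314 0.042 ]
(265.9259259259259, 282.5925925925926) [0.4892 0.1086 0.0204] [0.4896 0.1073 0.019 ] [0.4835 0.1301 0.042 ]
(284.44444444444446, 261.48148148148147) [0.471  0.0334 0.0172] [0.4705 0.0354 0.019 ] [0.4651 0.0605 0.042 ]
```

The proud screw is at about (0.600, 0.073, 0.042) by both cameras. The driver axis is near (0.552, -0.197). Before moving I'll get the other drivers' heights and fit the axes precisely.

```bash
python3 - <<'E'
from h import *
from scipy.optimize import least_squares
np.set_printoptions(precision=4,suppress=True)
t=load("top0.pkl");s=load("side0.pkl")
for n,f in(("top",t),("side",s)):
    P=cloud(f);im=cv2.cvtColor(f["image"],cv2.COLOR_BGR2HSV)
    g=(im[...,0]>45)&(im[...,0]<85)&(im[...,1]>150)&(P[...,2]>.07)
    k,l,st,_=cv2.connectedComponentsWithStats(g.astype(np.uint8))
    for i in range(1,k):
        Q=P[l==i]
        if len(Q)<40: continue
        Q=Q[np.abs(Q[:,2]-np.median(Q[:,2]))<.2]
        w=Q[(Q[:,2]<Q[:,2].max()-.012)]
        r=least_squares(lambda p:np.hypot(w[:,0]-p[0],w[:,1]-p[1])-p[2],[Q[:,0].mean(),Q[:,1].mean(),.015],loss="soft_l1",f_scale=.001).x
        print(n,st[i],len(Q),"top z",Q[:,2].max(),"fit",r,"topmean",Q[Q[:,2]>Q[:,2].max()-.01].mean(0)[:2])
    m=(np.hypot(P[...,0]-.6,P[...,1]-.073)<.02)&(P[...,2]>.036)&(P[...,2]<.05)
    print("screw",P[m].mean(0),np.ptp(P[m],0),m.sum())
E
```

```text
top [307 171  14  15 158] 158 top z 0.17832353336307272 fit [ 0.5545 -0.1992  0.0148] topmean [ 0.5536 -0.199 ]
top [365 176  27  21 365] 365 top z 0.22885218066476298 fit [ 0.5275 -0.344   0.0191] topmean [ 0.527  -0.3432]
top [308 228  22  17 270] 270 top z 0.22762157041040276 fit [ 0.4116 -0.1995  0.0187] topmean [ 0.4118 -0.1997]
screw [0.6038 0.0748 0.0418] [0.0167 0.0168 0.0075] 34
side [295  95  17  50 642] 642 top z 0.22673078561645782 fit [ 0.5282 -0.3434  0.0185] topmean [ 0.5272 -0.3371]
side [328 126  22  55 771] 771 top z 0.22655721134653745 fit [ 0.4129 -0.2009  0.0198] topmean [ 0.4113 -0.1938]
side [271 137  13  39 389] 389 top z 0.17740026808089637 fit [ 0.5546 -0.1993  0.0138] topmean [ 0.5535 -0.193 ]
screw [0.6035 0.0774 0.0422] [0.017  0.0192 0.0096] 58
```

```bash
python3 -m handwheel '[{"dx":-0.027,"dy":-0.047,"dz":-0.03},{"dx":-0.058,"dy":-0.1,"dz":-0.03},{"dx":-0.089,"dy":-0.153,"dz":-0.03},{"dx":-0.12,"dy":-0.206,"dz":-0.03},{"dx":-0.15,"dy":-0.258,"dz":-0.03}]' 0
python3 -m handwheel '[{"dx":-0.03,"dy":-0.053},{"dx":-0.06,"dy":-0.106},{"dx":-0.09,"dy":-0.159},{"dx":-0.11,"dy":-0.19},{"dx":-0.122,"dy":-0.213}]' 0
python3 - <<'E'
from h import *
f=snap("wrist","w1")
from plant import manip
s=manip.state();print(s["time"],s["tool_pos"],s["joint_pos"],s["gripper_width"])
R0=q(s["tool_rot"]).as_matrix();print(R0.round(3));print(R0.T@(np.array([.5545,-.199,.126+.012-.0187])-s["tool_pos"]))
print(proj(f,np.array([[.5545,-.199,.174]])))
E
```

```text
0.2 [ 0.17914146 -0.5983681   0.23049845] [-1.39899347e+00  5.31555136e-02  1.61377407e+00  2.80140519e-05
  1.47598020e+00 -1.18971434e-01] 1.001281019390844
[[ 0.287 -0.958 -0.   ]
 [-0.958 -0.287  0.001]
 [-0.001 -0.    -1.   ]]
[-0.27484634 -0.47407704  0.11164433]
[[5237.10563111 8125.45895643]]invalid input at $[0]: expected keys dx, dy, dz, ax, ay, az
invalid input at $[0]: expected keys dx, dy, dz, ax, ay, az
```

View pics/w1.png

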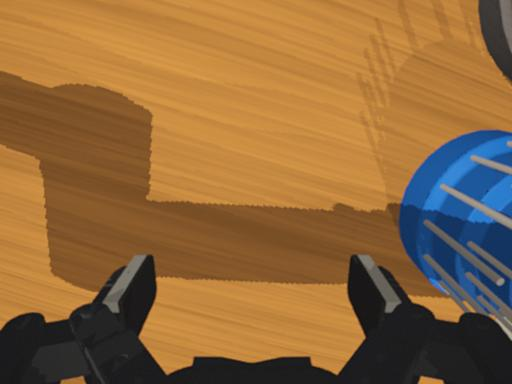

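The calls were refused because every key is needed, so nothing moved and the picture is unchanged. I'll resend with all keys.

```bash
python3 -m handwheel '[{"dx":-0.027,"dy":-0.047,"dz":-0.03,"ax":0,"ay":0,"az":0},{"dx":-0.058,"dy":-0.1,"dz":-0.03,"ax":0,"ay":0,"az":0},{"dx":-0.089,"dy":-0.153,"dz":-0.03,"ax":0,"ay":0,"az":0},{"dx":-0.12,"dy":-0.206,"dz":-0.03,"ax":0,"ay":0,"az":0},{"dx":-0.15,"dy":-0.258,"dz":-0.03,"ax":0,"ay":0,"az":0}]' 0
python3 -m handwheel '[{"dx":-0.03,"dy":-0.053,"dz":0,"ax":0,"ay":0,"az":0},{"dx":-0.06,"dy":-0.106,"dz":0,"ax":0,"ay":0,"az":0},{"dx":-0.09,"dy":-0.159,"dz":0,"ax":0,"ay":0,"az":0},{"dx":-0.11,"dy":-0.19,"dz":0,"ax":0,"ay":0,"az":0},{"dx":-0.122,"dy":-0.213,"dz":0,"ax":0,"ay":0,"az":0}]' 0
cat > g.py <<'E'
import sys
from h import *
from plant import manip
np.set_printoptions(precision=4,suppress=True)
def rep(target=None):
    s=manip.state();print("t",s["time"],"pos",s["tool_pos"],"q",s["joint_pos"],"w",s["gripper_width"]);print("F",s["contact_force"],"M",s["ft_torque"])
    R0=q(s["tool_rot"]).as_matrix();print("x-angle",np.degrees(np.arctan2(R0[1,0],R0[0,0])),"z",R0[:,2])
    if target is not None:print("to go (tool)",R0.T@(np.array(target)-s["tool_pos"]))
    return s
E
python3 - <<'E'
from g import *
f=snap("wrist","w1");rep([.5545,-.199,.120])
print(proj(f,np.array([[.5545,-.199,.174]])))
E
```

```text
time: 0.82
tool_pos: [0.3844, -0.3793, 0.2612]
tool_rot: [-0.0, 0.802, -0.597, 0.0]
contact_force: [0.2, -0.9, -0.1]
gripper_width: 1.001
time: 1.45
tool_pos: [0.5533, -0.2013, 0.261]
tool_rot: [0.0, 0.803, -0.596, -0.0]
contact_force: [-0.5, -0.6, 0.1]
gripper_width: 1.002
t 1.5 pos [ 0.5547 -0.1997  0.2609] q [-0.4728 -0.0471  1.6637  0.0023  1.525   0.8036] w 0.9991029951441287
F [-0.7295  1.887  -0.3163] M [ 0.0744  0.032  -0.0441]
x-angle -73.13715749378714 z [ 0.001  0.002 -1.   ]
to go (tool) [-0.0005  0.0002  0.1409]
[[248.5709 198.5725]]
```

View pics/w1.png

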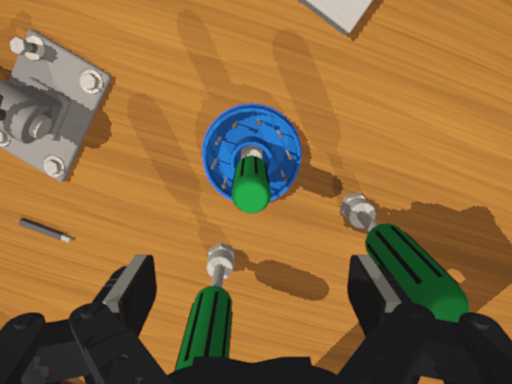

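The wrist view shows the small driver at (251,193) in the stand, between the jaws. The tall drivers sit clear at the sides. I'll lower and grip.

```bash
python3 -m handwheel '[{"dx":0,"dy":0,"dz":0.04,"ax":0,"ay":0,"az":0},{"dx":0,"dy":0,"dz":0.08,"ax":0,"ay":0,"az":0},{"dx":0,"dy":0,"dz":0.115,"ax":0,"ay":0,"az":0},{"dx":0,"dy":0,"dz":0.14,"ax":0,"ay":0,"az":0},{"dx":0,"dy":0,"dz":0.14,"ax":0,"ay":0,"az":0}]' 0
python3 - <<'E'
from g import *
f=snap("wrist","w2");rep([.5545,-.199,.120])
E
```

```text
time: 2.12
tool_pos: [0.5503, -0.2025, 0.1184]
tool_rot: [0.001, 0.802, -0.597, -0.003]
contact_force: [-1.0, 0.3, 0.1]
gripper_width: 0.996
t 2.175 pos [ 0.5517 -0.2031  0.1205] q [-0.4793  0.0599  1.7965 -0.0001  1.2874  0.8011] w 1.0027805352884231
F [ 0.2275 -0.587   0.8152] M [-0.0074 -0.0517 -0.0302]
x-angle -73.35586015192173 z [-0.0019  0.0009 -1.    ]
to go (tool) [-0.0031 -0.0039  0.0005]
```

View pics/w2.png

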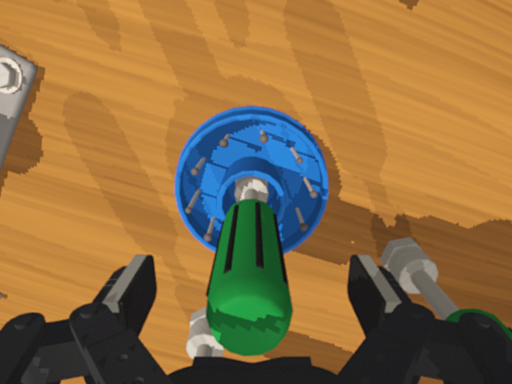

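The driver is between the jaws, its top at about (250,325). I'll correct the few mm and close.

```bash
python3 -m handwheel '[{"dx":0,"dy":0,"dz":0,"ax":0,"ay":0,"az":0}]' 0
python3 -m handwheel '[{"dx":-0.001,"dy":-0.003,"dz":0,"ax":0,"ay":0,"az":0},{"dx":-0.001,"dy":-0.003,"dz":0,"ax":0,"ay":0,"az":0},{"dx":-0.001,"dy":-0.003,"dz":0,"ax":0,"ay":0,"az":0},{"dx":-0.001,"dy":-0.003,"dz":0,"ax":0,"ay":0,"az":0},{"dx":-0.001,"dy":-0.003,"dz":0,"ax":0,"ay":0,"az":0}]' 255
python3 -m handwheel '[{"dx":0,"dy":0,"dz":0,"ax":0,"ay":0,"az":0},{"dx":0,"dy":0,"dz":0,"ax":0,"ay":0,"az":0},{"dx":0,"dy":0,"dz":0,"ax":0,"ay":0,"az":0}]' 255
python3 -c "
from g import *
rep([.5545,-.199,.120])"
```

```text
time: 2.3
tool_pos: [0.5533, -0.2038, 0.1232]
tool_rot: [-0.0, 0.802, -0.597, 0.001]
contact_force: [0.4, -0.3, 0.6]
gripper_width: 0.999
time: 2.92
tool_pos: [0.5553, -0.2012, 0.1218]
tool_rot: [-0.0, 0.802, -0.597, 0.0]
contact_force: [-0.4, 1.4, 4.0]
gripper_width: 0.34
time: 3.3
tool_pos: [0.5553, -0.2012, 0.1218]
tool_rot: [-0.0, 0.802, -0.597, 0.0]
contact_force: [-0.7, 1.4, 4.7]
gripper_width: 0.337
t 3.3 pos [ 0.5553 -0.2012  0.1218] q [-0.4739  0.0631  1.7907  0.0004  1.2874  0.8061] w 0.33712429064489113
F [-0.7418  1.4459  4.7305] M [0.5075 0.2643 0.0208]
x-angle -73.34135967683503 z [ 0.0005  0.0002 -1.    ]
to go (tool) [-0.0024  0.0001  0.0018]
```

```bash
python3 -m handwheel '[{"dx":0,"dy":0,"dz":-0.02,"ax":0,"ay":0,"az":0},{"dx":0,"dy":0,"dz":-0.06,"ax":0,"ay":0,"az":0},{"dx":0,"dy":0,"dz":-0.1,"ax":0,"ay":0,"az":0},{"dx":0,"dy":0,"dz":-0.13,"ax":0,"ay":0,"az":0},{"dx":0,"dy":0,"dz":-0.13,"ax":0,"ay":0,"az":0}]' 255
python3 - <<'E'
from g import *
f=snap("wrist","w3");g=snap("side","s3");rep([.6035,.0755,.252])
crop(g,230,40,350,220,3.3,"pics/s3c.png");crop(f,150,150,350,350,3,"pics/w3c.png")
P=cloud(g);im=cv2.cvtColor(g["image"],cv2.COLOR_BGR2HSV)
E
```

```text
time: 3.92
tool_pos: [0.5564, -0.2023, 0.255]
tool_rot: [-0.0, 0.802, -0.597, 0.003]
contact_force: [0.0, -0.5, -2.4]
gripper_width: 0.337
t 4.025 pos [ 0.5545 -0.2012  0.2502] q [-0.474  -0.0399  1.6744 -0.0003  1.5083  0.806 ] w 0.3379831281630964
F [-0.1325 -0.674  -2.7483] M [-0.0371 -0.0012 -0.0128]
x-angle -73.34122970461767 z [-0.0013  0.0003 -1.    ]
to go (tool) [-0.251  -0.1262 -0.0018]
```

View pics/s3c.png

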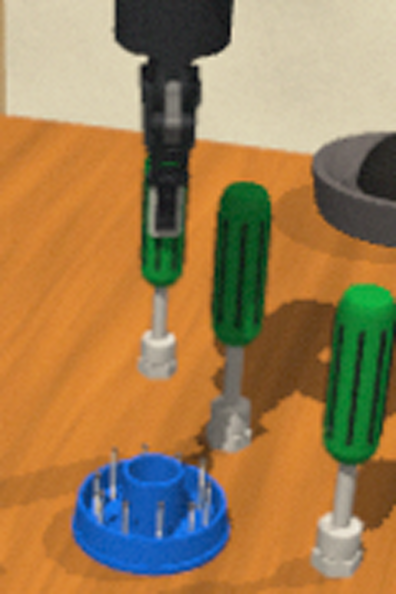

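View pics/w3c.png

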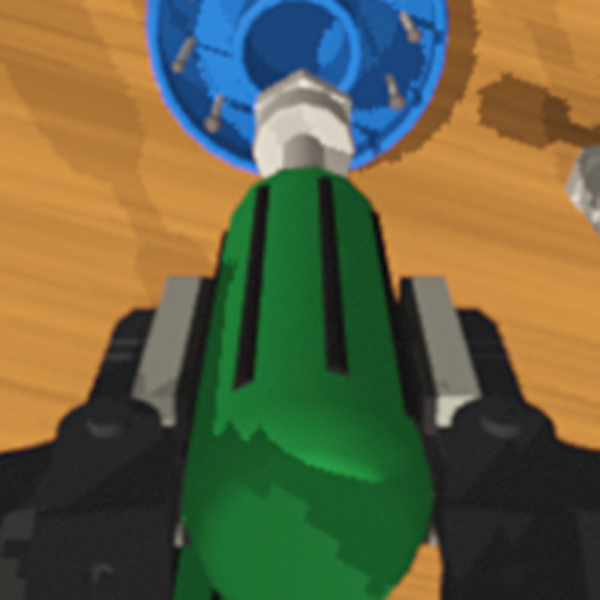

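The wrist crop shows the socket's lower hexagonal part with a corner at (303,70), facing the camera along tool -y. The side crop shows the driver hanging upright. Next, move above the screw.

```bash
python3 -m handwheel '[{"dx":-0.04,"dy":-0.02,"dz":0,"ax":0,"ay":0,"az":-0.1},{"dx":-0.095,"dy":-0.048,"dz":0,"ax":0,"ay":0,"az":-0.25},{"dx":-0.15,"dy":-0.076,"dz":0,"ax":0,"ay":0,"az":-0.42},{"dx":-0.205,"dy":-0.104,"dz":0,"ax":0,"ay":0,"az":-0.6},{"dx":-0.251,"dy":-0.126,"dz":0,"ax":0,"ay":0,"az":-0.78}]' 255
python3 -m handwheel '[{"dx":0,"dy":0,"dz":0,"ax":0,"ay":0,"az":-0.1},{"dx":0,"dy":0,"dz":0,"ax":0,"ay":0,"az":-0.1}]' 255
python3 - <<'E'
from g import *
f=snap("wrist","w4");rep([.6035,.0755,.252])
print(proj(f,np.array([.6035,.0755,.042])))
E
```

```text
time: 4.65
tool_pos: [0.6026, 0.0775, 0.2481]
tool_rot: [0.001, 0.97, -0.244, -0.002]
contact_force: [0.6, -0.7, -2.8]
gripper_width: 0.335
time: 4.9
tool_pos: [0.6026, 0.0759, 0.2483]
tool_rot: [0.001, 0.98, -0.199, -0.002]
contact_force: [0.1, -0.7, -2.6]
gripper_width: 0.335
t 4.95 pos [0.6028 0.0753 0.2488] q [ 0.0019  0.0043  1.6332 -0.0003  1.508   0.4035] w 0.33855549686638586
F [-0.4236 -0.5016 -2.171 ] M [-0.009  -0.0329  0.0318]
x-angle -23.00984999522524 z [-0.0038 -0.0003 -1.    ]
to go (tool) [ 0.0006 -0.0005 -0.0032]
[252.6418 164.0147]
```

View pics/w4.png

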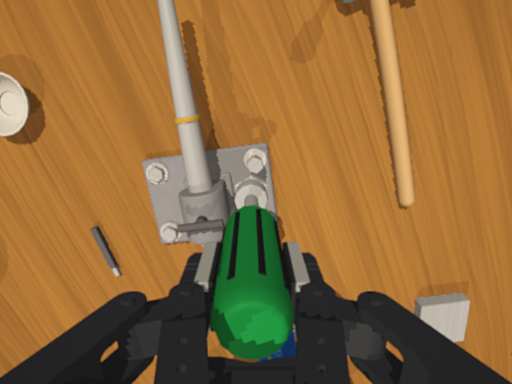

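```bash
python3 - <<'E'
from g import *
f=load("w4.pkl");print(px_d(f,255,158),px_d(f,257,166),px_z(f,255,158,.042),px_d(f,157,173),px_d(f,169,232))
crop(f,220,130,290,200,8,"pics/w4c.png")
t=load("top0.pkl")
E
```

```text
[0.6084 0.0807 0.0432] [0.607  0.0719 0.0427] [0.6083 0.0805 0.042 ] [0.4962 0.1042 0.0194] [0.4746 0.0325 0.0181]
```

View pics/w4c.png

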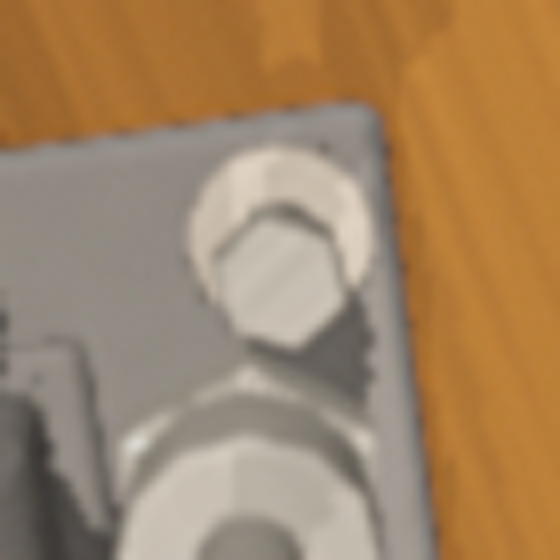

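The screw head hexagon is clear, centred at about (255,164.7), just above the socket tip. I'll fit its centre and yaw, and the socket hexagon's yaw.

```bash
python3 - <<'E'
from g import *
from scipy.optimize import least_squares
f=load("w4.pkl")
c=np.array([(277,207),(340,235),(347,297),(295,348),(235,330),(215,268)])/8+[220,130]
W=np.array([px_z(f,u,v,.042)[:2] for u,v in c])
m=W.mean(0);d=W-m;a=np.degrees(np.arctan2(d[:,1],d[:,0]));print("screw",m,np.hypot(*d.T)*1e3,a%60)
# socket corners: visible (248,365),(125,440),(372,440) in crop => lower edge at mouth z
z=.2488-.1138;print("mouth z guess",z)
for r in(.014,.0162):
  def res(p):
    k=np.radians(p[2]+60*np.array([0,1,-1]));X=np.c_[p[0]+r*np.cos(k),p[1]+r*np.sin(k),np.full(3,z)]
    return (proj(f,X)-obs).ravel()
  obs=np.array([(248,367),(120,448),(375,445)])/8+[220,130]
  obs=obs[[0,1,2]]
  for s in(67,):
    o=least_squares(res,[.6028,.0753,s]);print(r,o.x,o.cost,res(o.x))
E
```

```text
screw [0.6059 0.0732] [10.0516  9.5923  8.5678  9.2689  9.4228  9.441 ] [13.1265 17.6792 22.4739 15.7316 22.3031 26.2448]
mouth z guess 0.135
0.014 [ 0.601   0.0727 67.67  ] 1.1411150986597876 [-0.111   0.9276  0.7406 -0.5262 -0.6279 -0.4356]
0.0162 [ 0.6004  0.0713 67.6849] 2.916383877147798 [-0.1253  0.0614 -1.6414 -0.0221  1.7659  0.0156]
```

Screw corner yaw is about 19.5° mod 60. The socket is at tool angle + 30.7°, so I want a tool x-angle near 168.8° (q6 ≈ -2.95), which leaves the most clockwise travel. I'll turn there, still high.

```bash
for i in 1; do :; done
python3 -m handwheel '[{"dx":0,"dy":0,"dz":0,"ax":0,"ay":0,"az":-0.18},{"dx":0,"dy":0,"dz":0,"ax":0,"ay":0,"az":-0.36},{"dx":0,"dy":0,"dz":0,"ax":0,"ay":0,"az":-0.54},{"dx":0,"dy":0,"dz":0,"ax":0,"ay":0,"az":-0.72},{"dx":0,"dy":0,"dz":0,"ax":0,"ay":0,"az":-0.9}]' 255
python3 -m handwheel '[{"dx":0,"dy":0,"dz":0,"ax":0,"ay":0,"az":-0.18},{"dx":0,"dy":0,"dz":0,"ax":0,"ay":0,"az":-0.36},{"dx":0,"dy":0,"dz":0,"ax":0,"ay":0,"az":-0.54},{"dx":0,"dy":0,"dz":0,"ax":0,"ay":0,"az":-0.72},{"dx":0,"dy":0,"dz":0,"ax":0,"ay":0,"az":-0.9}]' 255
python3 -m handwheel '[{"dx":0,"dy":0,"dz":0,"ax":0,"ay":0,"az":-0.18},{"dx":0,"dy":0,"dz":0,"ax":0,"ay":0,"az":-0.36},{"dx":0,"dy":0,"dz":0,"ax":0,"ay":0,"az":-0.54},{"dx":0,"dy":0,"dz":0,"ax":0,"ay":0,"az":-0.72},{"dx":0,"dy":0,"dz":0,"ax":0,"ay":0,"az":-0.9}]' 255
python3 -m handwheel '[{"dx":0,"dy":0,"dz":0,"ax":0,"ay":0,"az":-0.18},{"dx":0,"dy":0,"dz":0,"ax":0,"ay":0,"az":-0.36},{"dx":0,"dy":0,"dz":0,"ax":0,"ay":0,"az":-0.54},{"dx":0,"dy":0,"dz":0,"ax":0,"ay":0,"az":-0.647},{"dx":0,"dy":0,"dz":0,"ax":0,"ay":0,"az":-0.647}]' 255
python3 - <<'E'
from g import *
f=snap("wrist","w5");g=snap("side","s5");rep([.605,.0745,.252])
p=proj(f,np.array([.605,.0745,.042])).astype(int);print(p)
crop(f,p[0]-45,p[1]-40,p[0]+45,p[1]+50,6,"pics/w5c.png");print(p-[45,40])
p=proj(g,np.array([.605,.0745,.1])).astype(int);crop(g,p[0]-50,p[1]-60,p[0]+50,p[1]+50,5,"pics/s5c.png")
E
```

```text
time: 5.58
tool_pos: [0.6033, 0.0742, 0.2501]
tool_rot: [-0.0, 0.969, 0.249, -0.001]
contact_force: [0.0, -0.5, -2.5]
gripper_width: 0.338
time: 6.2
tool_pos: [0.6033, 0.0742, 0.2501]
tool_rot: [-0.001, 0.764, 0.645, -0.001]
contact_force: [-1.3, 0.3, -1.9]
gripper_width: 0.337
time: 6.82
tool_pos: [0.6033, 0.0741, 0.2502]
tool_rot: [-0.001, 0.407, 0.913, -0.0]
contact_force: [-0.3, -0.1, -1.2]
gripper_width: 0.336
time: 7.45
tool_pos: [0.6034, 0.0743, 0.2503]
tool_rot: [-0.001, 0.099, 0.995, -0.0]
contact_force: [-0.4, 0.4, -1.8]
gripper_width: 0.335
t 7.55 pos [0.6035 0.0746 0.2506] q [ 0.0008  0.003   1.6314 -0.      1.5083 -2.9428] w 0.3360691500147511
F [-0.1753  0.709  -2.2999] M [ 0.013  -0.0287  0.0104]
x-angle 168.6554998697048 z [-0.001 -0.    -1.   ]
to go (tool) [-0.0015  0.0001 -0.0014]
[250 164]
[205 124]
```

View pics/w5c.png

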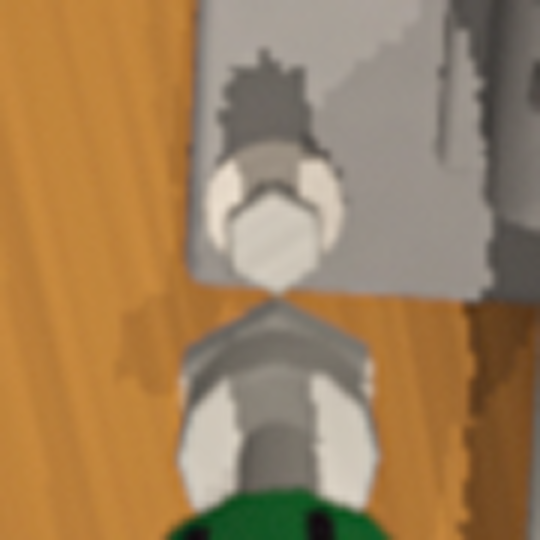

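View pics/s5c.png

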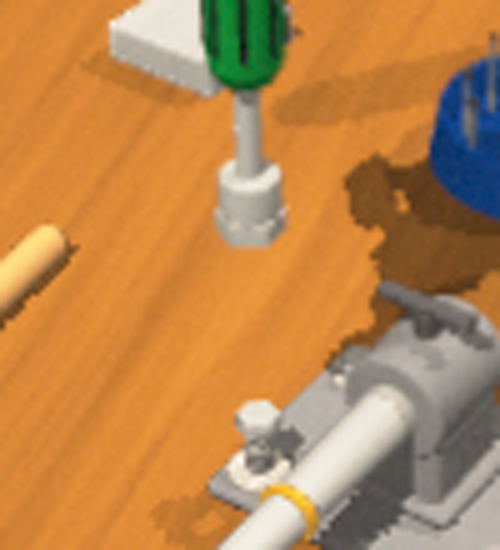

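The hexes look aligned: a screw corner at crop (275,293) and a socket corner at (275,300), both pointing straight up/down. The side view shows the driver upright above the proud screw. I'll descend to just above the head and check.

```bash
python3 -m handwheel '[{"dx":-0.001,"dy":0,"dz":0.03,"ax":0,"ay":0,"az":0},{"dx":-0.001,"dy":0,"dz":0.06,"ax":0,"ay":0,"az":0},{"dx":-0.001,"dy":0,"dz":0.08,"ax":0,"ay":0,"az":0},{"dx":-0.001,"dy":0,"dz":0.086,"ax":0,"ay":0,"az":0},{"dx":-0.001,"dy":0,"dz":0.086,"ax":0,"ay":0,"az":0}]' 255
python3 - <<'E'
from g import *
f=snap("wrist","w6");g=snap("side","s6");t=snap("top","t6");rep([.605,.0745,.162])
p=proj(f,np.array([.605,.0745,.042])).astype(int);print(p)
crop(f,p[0]-40,p[1]-40,p[0]+40,p[1]+40,7,"pics/w6c.png");print(p-[40,40])
p=proj(g,np.array([.605,.0745,.05])).astype(int);crop(g,p[0]-35,p[1]-35,p[0]+35,p[1]+35,8,"pics/s6c.png");print(p-35)
E
```

```text
time: 8.18
tool_pos: [0.605, 0.075, 0.1656]
tool_rot: [0.0, 0.097, 0.995, 0.0]
contact_force: [0.5, 0.0, -1.6]
gripper_width: 0.335
t 8.325 pos [0.6057 0.0751 0.167 ] q [ 0.0015  0.0636  1.7108  0.      1.3645 -2.9453] w 0.33904275065283385
F [ 0.5248  0.6135 -1.3913] M [-0.0099 -0.0531  0.0016]
x-angle 168.84142622064348 z [ 0.0027  0.     -1.    ]
to go (tool) [ 0.0006 -0.0007  0.005 ]
[252 185]
[212 145]
[181 213]
```

View pics/w6c.png

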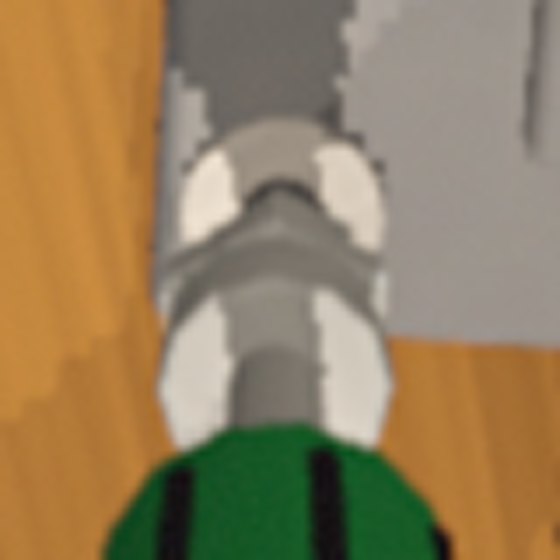

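View pics/s6c.png

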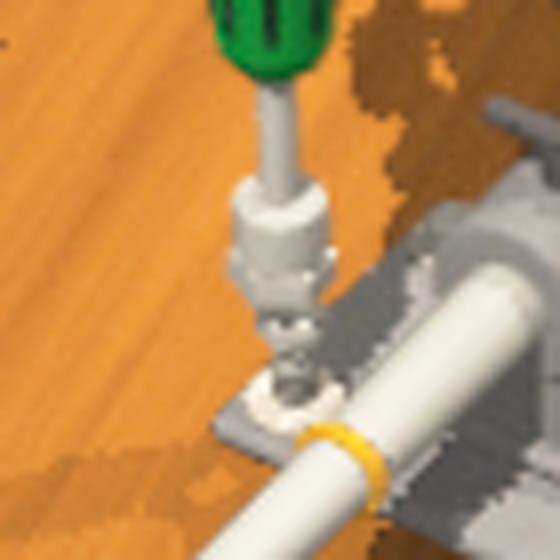

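```bash
python3 -m handwheel '[{"dx":0,"dy":0,"dz":0.005,"ax":0,"ay":0,"az":0},{"dx":0,"dy":0,"dz":0.005,"ax":0,"ay":0,"az":0},{"dx":0,"dy":0,"dz":0.005,"ax":0,"ay":0,"az":0}]' 255
python3 - <<'E'
from g import *
rep();g=snap("side","s7");rep();t=snap("top","t7");rep([.605,.0745,.162])
crop(g,181,183,251,283,6,"pics/s7c.png")
crop(t,190,130,240,200,8,"pics/t7c.png")
P=cloud(g)
for v in range(195,262,3):
    r=P[v,200:235];
    sel=(np.hypot(r[:,0]-.605,r[:,1]-.0745)<.03)&(r[:,2]>.025)
    if sel.sum()>2:
        u=np.where(sel)[0]+200;print(v,u.min(),u.max(),(u.min()+u.max())/2,np.median(r[sel],0),r[sel][:,0].min(),r[sel][:,0].max())
E
```

```text
time: 8.7
tool_pos: [0.6047, 0.0751, 0.1603]
tool_rot: [-0.0, 0.097, 0.995, -0.0]
contact_force: [-0.3, 0.3, -2.5]
gripper_width: 0.337
t 8.7 pos [0.6047 0.0751 0.1603] q [ 0.0015  0.069   1.7168 -0.0001  1.3559 -2.9455] w 0.3374309514084688
F [-0.3209  0.2748 -2.455 ] M [-0.026   0.0459 -0.0245]
x-angle 168.8530943047008 z [-0.0001 -0.0001 -1.    ]
t 8.75 pos [0.6048 0.0751 0.1604] q [ 0.0015  0.0689  1.7167 -0.      1.3559 -2.9455] w 0.33342400574322917
F [ 0.3407 -0.5469 -1.8061] M [ 0.0344 -0.0004  0.0201]
x-angle 168.84948650003338 z [ 0.0001 -0.     -1.    ]
t 8.8 pos [0.6048 0.0751 0.1604] q [ 0.0015  0.069   1.7167  0.      1.3559 -2.9455] w 0.33517178613424087
F [-0.524  -0.6619 -2.3288] M [-0.0327 -0.0021  0.0002]
x-angle 168.85050089739545 z [ 0.0001  0.     -1.    ]
to go (tool) [-0.0003 -0.0006 -0.0016]
195 201 229 215.0 [0.5985 0.0863 0.1919] 0.5754703042845319 0.6318268695503542
198 201 229 215.0 [0.5984 0.0865 0.1863] 0.5763799624306507 0.632893823317844
201 203 229 216.0 [0.5972 0.0862 0.178 ] 0.5756885595485263 0.6262593296896234
204 207 227 217.0 [0.5957 0.0884 0.1
[... 759 characters left out ...]
218 216.0 [0.6032 0.0796 0.0921] 0.5997608227007548 0.6076603625497243
237 213 220 216.5 [0.6034 0.0785 0.0836] 0.5999057445385396 0.6138159343685393
240 211 222 216.5 [0.6032 0.0787 0.075 ] 0.5944903276927049 0.61464614334375
243 211 222 216.5 [0.6026 0.0842 0.0725] 0.5932669863471893 0.6134490643954711
246 210 223 216.5 [0.6005 0.0852 0.0658] 0.5927305379327229 0.6191666679843439
249 210 223 216.5 [0.6004 0.0836 0.0559] 0.5920451782731017 0.6169434172780446
252 212 221 216.5 [0.6014 0.0862 0.0501] 0.5940396635262579 0.6109775745585672
255 214 220 217.0 [0.6016 0.0832 0.0404] 0.5956727226488787 0.6082304737236854
258 216 219 217.5 [0.6029 0.0782 0.0282] 0.5995680792984976 0.6051403357623044
```

View pics/s7c.png

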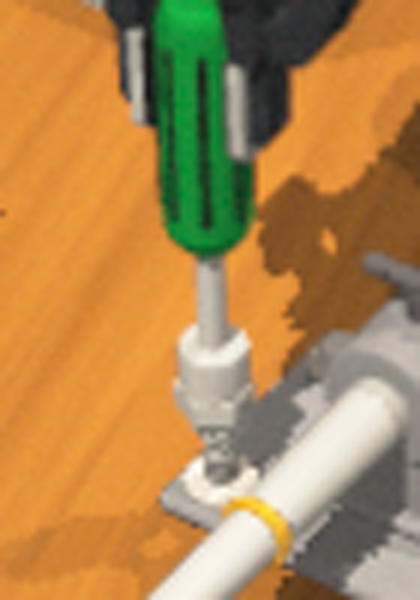

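View pics/t7c.png

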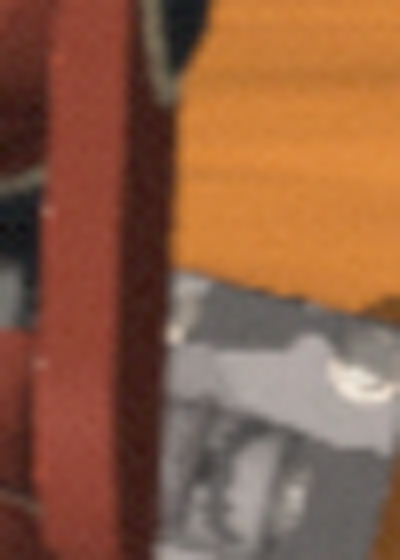

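Alignment is within about 1 mm in both views: the driver axis in the side image continues into the screw shank at column 217. Lowering gently while watching the force.

```bash
python3 -m handwheel '[{"dx":0,"dy":0,"dz":0.002,"ax":0,"ay":0,"az":0},{"dx":0,"dy":0,"dz":0.004,"ax":0,"ay":0,"az":0},{"dx":0,"dy":0,"dz":0.0055,"ax":0,"ay":0,"az":0},{"dx":0,"dy":0,"dz":0.0055,"ax":0,"ay":0,"az":0}]' 255
python3 -m handwheel '[{"dx":0,"dy":0,"dz":0.001,"ax":0,"ay":0,"az":0},{"dx":0,"dy":0,"dz":0.001,"ax":0,"ay":0,"az":0}]' 255
```

```text
time: 9.3
tool_pos: [0.6046, 0.075, 0.1546]
tool_rot: [-0.0, 0.097, 0.995, -0.0]
contact_force: [0.1, -0.7, -1.4]
gripper_width: 0.337
time: 9.55
tool_pos: [0.6046, 0.0749, 0.1537]
tool_rot: [-0.0, 0.097, 0.995, -0.0]
contact_force: [-0.4, -1.3, -1.9]
gripper_width: 0.338
```

```bash
python3 -m handwheel '[{"dx":0,"dy":0,"dz":0.0015,"ax":0,"ay":0,"az":0},{"dx":0,"dy":0,"dz":0.0015,"ax":0,"ay":0,"az":0}]' 255
python3 -m handwheel '[{"dx":0,"dy":0,"dz":0.0015,"ax":0,"ay":0,"az":0},{"dx":0,"dy":0,"dz":0.0015,"ax":0,"ay":0,"az":0}]' 255
```

```text
time: 9.8
tool_pos: [0.6046, 0.075, 0.152]
tool_rot: [-0.0, 0.097, 0.995, -0.0]
contact_force: [-0.3, -1.4, -1.9]
gripper_width: 0.336
time: 10.05
tool_pos: [0.6046, 0.075, 0.1506]
tool_rot: [-0.0, 0.097, 0.995, -0.0]
contact_force: [-0.6, -0.9, -2.1]
gripper_width: 0.335
```

The socket has slipped over the head (mouth ≈ 5 mm below the head top, no force). Continuing to the recess floor in small steps.

```bash
python3 -m handwheel '[{"dx":0,"dy":0,"dz":0.0015,"ax":0,"ay":0,"az":0},{"dx":0,"dy":0,"dz":0.002,"ax":0,"ay":0,"az":0}]' 255
python3 -m handwheel '[{"dx":0,"dy":0,"dz":0.0007,"ax":0,"ay":0,"az":0},{"dx":0,"dy":0,"dz":0.0007,"ax":0,"ay":0,"az":0}]' 255
```

```text
time: 10.3
tool_pos: [0.6047, 0.075, 0.1487]
tool_rot: [-0.0, 0.097, 0.995, -0.0]
contact_force: [-0.8, -1.3, -0.1]
gripper_width: 0.337
time: 10.55
tool_pos: [0.6047, 0.0751, 0.148]
tool_rot: [-0.0, 0.097, 0.995, -0.0]
contact_force: [-1.6, -1.1, -1.7]
gripper_width: 0.335
```

```bash
python3 -m handwheel '[{"dx":0,"dy":0,"dz":0.0006,"ax":0,"ay":0,"az":0},{"dx":0,"dy":0,"dz":0.0006,"ax":0,"ay":0,"az":0}]' 255
python3 -c "
from g import *
f=snap('wrist','w8');g=snap('side','s8');rep();crop(g,191,213,251,273,8,'pics/s8c.png');crop(f,205,140,305,240,5,'pics/w8c.png')"
```

```text
time: 10.8
tool_pos: [0.6047, 0.0751, 0.1474]
tool_rot: [-0.0, 0.097, 0.995, -0.0]
contact_force: [-1.3, -1.3, -1.7]
gripper_width: 0.336
t 10.9 pos [0.6047 0.0751 0.1475] q [ 0.0015  0.0807  1.7267  0.      1.3342 -2.9455] w 0.3360352275253057
F [-0.9794 -0.9562 -0.0399] M [-0.3635  0.4351 -0.0448]
x-angle 168.85100411640832 z [-0.0001  0.     -1.    ]
```

View pics/s8c.png

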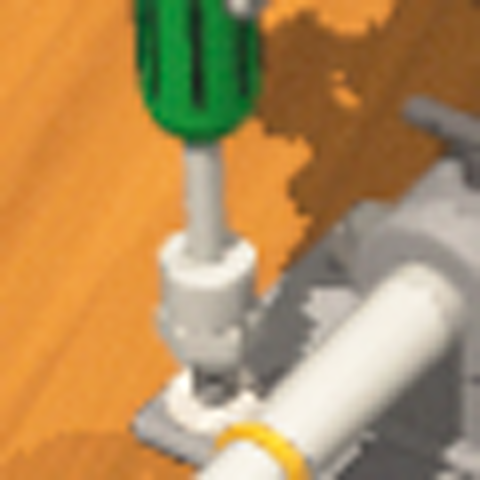

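View pics/w8c.png

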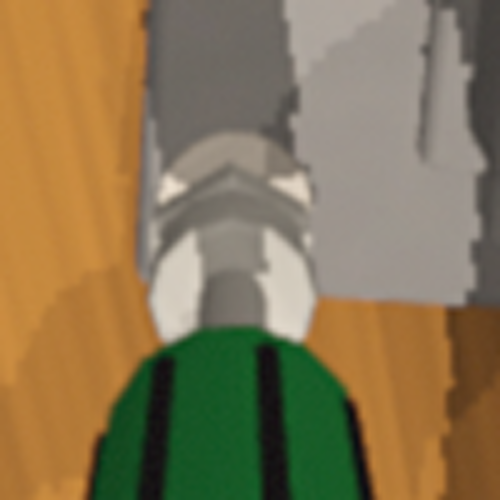

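The head is inside the socket in both views. I'll relieve the small side load and find the floor contact and stiffness.

```bash
python3 -m handwheel '[{"dx":0.0003,"dy":-0.0004,"dz":0.0003,"ax":0,"ay":0,"az":0},{"dx":0.0003,"dy":-0.0004,"dz":0.0005,"ax":0,"ay":0,"az":0}]' 255
python3 -m handwheel '[{"dx":0,"dy":0,"dz":0.0003,"ax":0,"ay":0,"az":0},{"dx":0,"dy":0,"dz":0.0004,"ax":0,"ay":0,"az":0}]' 255
```

```text
time: 11.15
tool_pos: [0.6045, 0.0748, 0.1471]
tool_rot: [0.0, 0.097, 0.995, 0.0]
contact_force: [-1.8, -1.3, -1.1]
gripper_width: 0.334
time: 11.4
tool_pos: [0.6045, 0.0748, 0.1469]
tool_rot: [0.0, 0.097, 0.995, 0.0]
contact_force: [-1.3, -1.1, -0.2]
gripper_width: 0.338
```

```bash
python3 -m handwheel '[{"dx":0.0003,"dy":-0.0004,"dz":0.0003,"ax":0,"ay":0,"az":0},{"dx":0.0003,"dy":-0.0004,"dz":0.0003,"ax":0,"ay":0,"az":0}]' 255
python3 -m handwheel '[{"dx":0,"dy":0,"dz":0.0004,"ax":0,"ay":0,"az":0},{"dx":0,"dy":0,"dz":0.0004,"ax":0,"ay":0,"az":0}]' 255
python3 -c "
from g import *
rep()"
```

```text
time: 11.65
tool_pos: [0.6044, 0.0746, 0.1468]
tool_rot: [0.001, 0.097, 0.995, 0.0]
contact_force: [-0.6, 0.1, 1.1]
gripper_width: 0.334
time: 11.9
tool_pos: [0.6045, 0.0746, 0.1468]
tool_rot: [0.001, 0.097, 0.995, 0.0]
contact_force: [-0.9, -1.1, 5.0]
gripper_width: 0.332
t 11.9 pos [0.6045 0.0746 0.1468] q [ 0.0005  0.0798  1.7289  0.0002  1.3316 -2.9466] w 0.3319085215120509
F [-0.9117 -1.1361  4.9697] M [-0.0224  0.3937 -0.0034]
x-angle 168.85499556267763 z [ 0.0012  0.0002 -1.    ]
```

Floor contact is at TCP z 0.1468 with a stiffness of about 10 N/mm. Free reading was about -2 N, so a 15 N push reads about +13. Building up the push.

```bash
python3 -m handwheel '[{"dx":0,"dy":0,"dz":0.0003,"ax":0,"ay":0,"az":0},{"dx":0,"dy":0,"dz":0.0006,"ax":0,"ay":0,"az":0},{"dx":0,"dy":0,"dz":0.0006,"ax":0,"ay":0,"az":0}]' 255
python3 -c "
from g import *
rep()"
```

```text
time: 12.28
tool_pos: [0.6045, 0.0745, 0.1467]
tool_rot: [0.001, 0.097, 0.995, 0.0]
contact_force: [-3.0, 0.2, 7.5]
gripper_width: 0.341
t 12.275 pos [0.6045 0.0745 0.1467] q [ 0.0004  0.08    1.7289  0.0002  1.3314 -2.9466] w 0.3412169799922794
F [-3.0224  0.2024  7.4506] M [-0.0018  0.6376 -0.0463]
x-angle 168.85118384771687 z [ 0.0014  0.0002 -1.    ]
```

```bash
python3 -m handwheel '[{"dx":0.0004,"dy":0,"dz":0.0004,"ax":0,"ay":0,"az":0},{"dx":0.0004,"dy":0,"dz":0.0006,"ax":0,"ay":0,"az":0}]' 255
python3 -m handwheel '[{"dx":0,"dy":0,"dz":0,"ax":0,"ay":0,"az":0}]' 255
```

```text
time: 12.52
tool_pos: [0.6045, 0.0746, 0.1467]
tool_rot: [0.001, 0.097, 0.995, 0.0]
contact_force: [-2.7, -0.0, 8.7]
gripper_width: 0.339
time: 12.65
tool_pos: [0.6045, 0.0746, 0.1467]
tool_rot: [0.001, 0.097, 0.995, 0.0]
contact_force: [-2.9, 0.6, 8.2]
gripper_width: 0.334
```

```bash
python3 -m handwheel '[{"dx":0.0003,"dy":0,"dz":0.0005,"ax":0,"ay":0,"az":0},{"dx":0.0003,"dy":0,"dz":0.0008,"ax":0,"ay":0,"az":0}]' 255
python3 -m handwheel '[{"dx":0,"dy":0,"dz":0.0003,"ax":0,"ay":0,"az":0},{"dx":0,"dy":0,"dz":0.0003,"ax":0,"ay":0,"az":0}]' 255
python3 -c "
from g import *
rep()"
```

```text
time: 12.9
tool_pos: [0.6045, 0.0747, 0.1466]
tool_rot: [0.001, 0.097, 0.995, 0.0]
contact_force: [-3.4, -0.7, 11.8]
gripper_width: 0.337
time: 13.15
tool_pos: [0.6045, 0.0747, 0.1466]
tool_rot: [0.001, 0.097, 0.995, 0.0]
contact_force: [-4.2, -0.5, 12.0]
gripper_width: 0.34
t 13.15 pos [0.6045 0.0747 0.1466] q [ 0.0007  0.079   1.7301  0.0001  1.3295 -2.9464] w 0.3402431872148537
F [-4.1766 -0.5147 12.0046] M [-0.0418  0.9679  0.0691]
x-angle 168.85647295283567 z [ 0.003   0.0001 -1.    ]
```

```bash
python3 -m handwheel '[{"dx":0.0004,"dy":0,"dz":0.0001,"ax":0,"ay":0,"az":0},{"dx":0.0008,"dy":0,"dz":0.0002,"ax":0,"ay":0,"az":0},{"dx":0.0008,"dy":0,"dz":0.0002,"ax":0,"ay":0,"az":0}]' 255
python3 -c "
from g import *
rep()"
```

```text
time: 13.52
tool_pos: [0.6042, 0.0747, 0.1466]
tool_rot: [0.002, 0.097, 0.995, 0.0]
contact_force: [-2.8, 0.2, 10.0]
gripper_width: 0.336
t 13.525 pos [0.6042 0.0747 0.1466] q [ 0.0009  0.0774  1.7318 -0.0001  1.3279 -2.9462] w 0.33567895091938715
F [-2.8426  0.2019 10.0284] M [-0.1213  0.6361  0.0198]
x-angle 168.8550662110832 z [ 0.0045 -0.     -1.    ]
```

```bash
python3 -m handwheel '[{"dx":0,"dy":0,"dz":0.0004,"ax":0,"ay":0,"az":0},{"dx":0,"dy":0,"dz":0.0008,"ax":0,"ay":0,"az":0},{"dx":0,"dy":0,"dz":0.0008,"ax":0,"ay":0,"az":0}]' 255
python3 -c "
from g import *
rep()"
```

```text
time: 13.9
tool_pos: [0.6044, 0.0747, 0.1466]
tool_rot: [0.002, 0.097, 0.995, 0.0]
contact_force: [-2.0, -0.7, 13.8]
gripper_width: 0.336
t 13.9 pos [0.6044 0.0747 0.1466] q [ 0.0009  0.0777  1.7316 -0.0001  1.3276 -2.9461] w 0.33649076909157855
F [-2.0418 -0.7078 13.7664] M [-0.1199  0.9603 -0.0137]
x-angle 168.85404539614908 z [ 0.0047 -0.0001 -1.    ]
```

Push is about 15.8 N. Now start the helical turn.

```bash
python3 -m handwheel '[{"dx":0,"dy":0,"dz":0,"ax":0,"ay":0,"az":0.1},{"dx":0,"dy":0,"dz":0.00003,"ax":0,"ay":0,"az":0.2},{"dx":0,"dy":0,"dz":0.00009,"ax":0,"ay":0,"az":0.3}]' 255
python3 -c "
from g import *
rep()"
```

```text
time: 14.28
tool_pos: [0.6046, 0.0748, 0.1466]
tool_rot: [0.003, 0.246, 0.969, 0.001]
contact_force: [-2.4, -0.8, 14.1]
gripper_width: 0.335
t 14.275 pos [0.6046 0.0748 0.1466] q [ 0.001   0.0777  1.7315  0.0001  1.327  -2.643 ] w 0.33488699561159546
F [-2.3974 -0.7628 14.0903] M [-0.1418  0.8642  0.0591]
x-angle 151.4869090579939 z [ 0.0053  0.0001 -1.    ]
```

```bash
python3 -m handwheel '[{"dx":0,"dy":0,"dz":0.00006,"ax":0,"ay":0,"az":0.12},{"dx":0,"dy":0,"dz":0.00013,"ax":0,"ay":0,"az":0.24},{"dx":0,"dy":0,"dz":0.0002,"ax":0,"ay":0,"az":0.36},{"dx":0,"dy":0,"dz":0.00027,"ax":0,"ay":0,"az":0.48}]' 255
python3 -c "
from g import *
rep()"
```

```text
time: 14.78
tool_pos: [0.6048, 0.0747, 0.1463]
tool_rot: [0.003, 0.47, 0.883, 0.001]
contact_force: [-2.2, -0.6, 13.9]
gripper_width: 0.336
t 14.775 pos [0.6048 0.0747 0.1463] q [ 0.0009  0.0781  1.7316 -0.0001  1.3258 -2.1624] w 0.33591055012145704
F [-2.1727 -0.6497 13.8785] M [-0.1557  0.6328  0.0486]
x-angle 123.94764073016651 z [ 0.006  -0.0001 -1.    ]
```

It is biting: 0.3 mm for 0.48 rad, as the thread predicts, with force steady near 14. Continuing.

```bash
python3 -m handwheel '[{"dx":0,"dy":0,"dz":0.00008,"ax":0,"ay":0,"az":0.14},{"dx":0,"dy":0,"dz":0.00016,"ax":0,"ay":0,"az":0.28},{"dx":0,"dy":0,"dz":0.00024,"ax":0,"ay":0,"az":0.42},{"dx":0,"dy":0,"dz":0.00032,"ax":0,"ay":0,"az":0.56},{"dx":0,"dy":0,"dz":0.0004,"ax":0,"ay":0,"az":0.7}]' 255
python3 -c "
from g import *
rep()"
```

```text
time: 15.4
tool_pos: [0.605, 0.0744, 0.1459]
tool_rot: [0.003, 0.744, 0.668, 0.002]
contact_force: [-2.3, -1.6, 13.3]
gripper_width: 0.336
t 15.4 pos [0.605  0.0744 0.1459] q [ 0.0007  0.0785  1.7318 -0.0009  1.3248 -1.4617] w 0.3363295198092101
F [-2.2936 -1.5631 13.3152] M [-0.3803  0.4975  0.0943]
x-angle 83.80236753262204 z [ 0.0065 -0.0009 -1.    ]
```

```bash
python3 -m handwheel '[{"dx":0,"dy":0,"dz":0.0001,"ax":0,"ay":0,"az":0.14},{"dx":0,"dy":0,"dz":0.00018,"ax":0,"ay":0,"az":0.28},{"dx":0,"dy":0,"dz":0.00027,"ax":0,"ay":0,"az":0.42},{"dx":0,"dy":0,"dz":0.00036,"ax":0,"ay":0,"az":0.56},{"dx":0,"dy":0,"dz":0.00044,"ax":0,"ay":0,"az":0.7}]' 255
python3 -c "
from g import *
rep()"
```

```text
time: 16.02
tool_pos: [0.6048, 0.0741, 0.1455]
tool_rot: [0.002, 0.928, 0.372, 0.002]
contact_force: [-2.9, -1.7, 14.0]
gripper_width: 0.335
t 16.025 pos [0.6048 0.0741 0.1455] q [ 0.0005  0.0788  1.7322 -0.0015  1.3247 -0.7617] w 0.33531609898395576
F [-2.9073 -1.6743 13.9916] M [-0.4911  0.6814  0.0969]
x-angle 43.69259054215135 z [ 0.0059 -0.0015 -1.    ]
```

```bash
python3 -m handwheel '[{"dx":0,"dy":0,"dz":0.00008,"ax":0,"ay":0,"az":0.14},{"dx":0,"dy":0,"dz":0.00016,"ax":0,"ay":0,"az":0.28},{"dx":0,"dy":0,"dz":0.00024,"ax":0,"ay":0,"az":0.42},{"dx":0,"dy":0,"dz":0.00032,"ax":0,"ay":0,"az":0.56},{"dx":0,"dy":0,"dz":0.0004,"ax":0,"ay":0,"az":0.7}]' 255
python3 -m handwheel '[{"dx":0,"dy":0,"dz":0.00008,"ax":0,"ay":0,"az":0.14},{"dx":0,"dy":0,"dz":0.00016,"ax":0,"ay":0,"az":0.28},{"dx":0,"dy":0,"dz":0.00024,"ax":0,"ay":0,"az":0.42},{"dx":0,"dy":0,"dz":0.00032,"ax":0,"ay":0,"az":0.56},{"dx":0,"dy":0,"dz":0.0004,"ax":0,"ay":0,"az":0.7}]' 255
python3 -c "
from g import *
rep()"
```

```text
time: 16.65
tool_pos: [0.6046, 0.0742, 0.1451]
tool_rot: [0.001, 1.0, 0.031, 0.003]
contact_force: [-3.0, -1.5, 14.6]
gripper_width: 0.339
time: 17.27
tool_pos: [0.6049, 0.0743, 0.1448]
tool_rot: [-0.001, 0.95, -0.313, 0.003]
contact_force: [-1.9, -1.1, 12.9]
gripper_width: 0.339
t 17.275 pos [0.6049 0.0743 0.1448] q [ 0.0007  0.0796  1.7328 -0.0009  1.3231  0.6383] w 0.3388843902250665
F [-1.9017 -1.1299 12.8784] M [-0.3365  0.5791  0.0559]
x-angle -36.52214622585773 z [ 0.0061 -0.0009 -1.    ]
```

```bash
python3 -m handwheel '[{"dx":0,"dy":0,"dz":0.00012,"ax":0,"ay":0,"az":0.14},{"dx":0,"dy":0,"dz":0.0002,"ax":0,"ay":0,"az":0.28},{"dx":0,"dy":0,"dz":0.0003,"ax":0,"ay":0,"az":0.42},{"dx":0,"dy":0,"dz":0.0004,"ax":0,"ay":0,"az":0.56},{"dx":0,"dy":0,"dz":0.0005,"ax":0,"ay":0,"az":0.7}]' 255
python3 -m handwheel '[{"dx":0,"dy":0,"dz":0.00008,"ax":0,"ay":0,"az":0.14},{"dx":0,"dy":0,"dz":0.00016,"ax":0,"ay":0,"az":0.28},{"dx":0,"dy":0,"dz":0.00024,"ax":0,"ay":0,"az":0.42},{"dx":0,"dy":0,"dz":0.00032,"ax":0,"ay":0,"az":0.56},{"dx":0,"dy":0,"dz":0.0004,"ax":0,"ay":0,"az":0.7}]' 255
python3 -c "
from g import *
rep()"
```

```text
time: 17.9
tool_pos: [0.6049, 0.0741, 0.1444]
tool_rot: [-0.001, 0.785, -0.62, 0.003]
contact_force: [-2.6, -1.9, 13.8]
gripper_width: 0.338
time: 18.52
tool_pos: [0.6046, 0.0739, 0.1439]
tool_rot: [0.002, -0.524, 0.851, -0.002]
contact_force: [-2.9, -2.6, 15.7]
gripper_width: 0.34
t 18.525 pos [0.6046 0.0739 0.1439] q [ 0.0004  0.0803  1.7334 -0.0022  1.3226  2.0383] w 0.33953029847537936
F [-2.8893 -2.6171 15.6704] M [-0.7346  0.9348  0.0723]
x-angle -116.73152930242061 z [ 0.0052 -0.0021 -1.    ]
```

```bash
python3 -m handwheel '[{"dx":0,"dy":0,"dz":0.00003,"ax":0,"ay":0,"az":0.16},{"dx":0,"dy":0,"dz":0.0001,"ax":0,"ay":0,"az":0.32},{"dx":0,"dy":0,"dz":0.0002,"ax":0,"ay":0,"az":0.48},{"dx":0,"dy":0,"dz":0.00029,"ax":0,"ay":0,"az":0.64},{"dx":0,"dy":0,"dz":0.00037,"ax":0,"ay":0,"az":0.8}]' 255
python3 -c "
from g import *
rep()"
```

```text
time: 19.15
tool_pos: [0.6042, 0.0742, 0.1435]
tool_rot: [0.002, -0.151, 0.989, -0.001]
contact_force: [-4.7, -2.0, 16.1]
gripper_width: 0.336
t 19.15 pos [0.6042 0.0742 0.1435] q [ 0.0006  0.0806  1.7339 -0.0014  1.323   2.839 ] w 0.3360866334262106
F [-4.6609 -1.9851 16.1279] M [-0.4389  1.2285  0.0163]
x-angle -162.6066473067216 z [ 0.004  -0.0013 -1.    ]
```

About 330° of tool turn is done and the screw is roughly 3.1 mm in. The wrist is near its limit, so I'll lift off straight, turn back 308° (300° plus centring in the play), and re-engage.

```bash
python3 -m handwheel '[{"dx":0,"dy":0,"dz":-0.002,"ax":0,"ay":0,"az":0},{"dx":0,"dy":0,"dz":-0.0035,"ax":0,"ay":0,"az":-0.07},{"dx":0,"dy":0,"dz":-0.01,"ax":0,"ay":0,"az":-0.14},{"dx":0,"dy":0,"dz":-0.024,"ax":0,"ay":0,"az":-0.14},{"dx":0,"dy":0,"dz":-0.024,"ax":0,"ay":0,"az":-0.14}]' 255
python3 -c "
from g import *
rep()
g=snap('side','s9');crop(g,191,203,261,273,8,'pics/s9c.png')"
```

```text
time: 19.77
tool_pos: [0.6033, 0.0749, 0.1647]
tool_rot: [0.001, -0.222, 0.975, -0.0]
contact_force: [0.7, 0.4, -1.9]
gripper_width: 0.335
t 19.775 pos [0.6033 0.0749 0.1647] q [0.0009 0.0602 1.7183 0.0004 1.3608 2.6948] w 0.3354877421111085
F [ 0.6824  0.3541 -1.9473] M [ 0.0279 -0.0149 -0.07  ]
x-angle -154.35302630904576 z [ 0.0022  0.0004 -1.    ]
```

View pics/s9c.png

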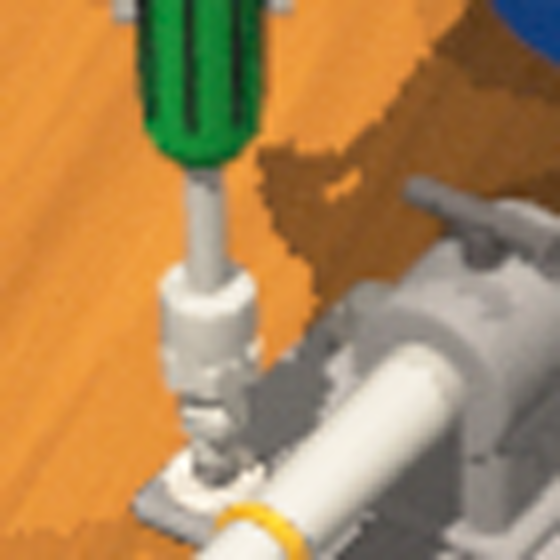

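The socket is clear, and the head sits visibly lower with its centre at crop (208,425). Turning back 300°.

```bash
python3 -m handwheel '[{"dx":0,"dy":0,"dz":0,"ax":0,"ay":0,"az":-0.18},{"dx":0,"dy":0,"dz":0,"ax":0,"ay":0,"az":-0.36},{"dx":0,"dy":0,"dz":0,"ax":0,"ay":0,"az":-0.54},{"dx":0,"dy":0,"dz":0,"ax":0,"ay":0,"az":-0.72},{"dx":0,"dy":0,"dz":0,"ax":0,"ay":0,"az":-0.9}]' 255 >/dev/null
python3 -m handwheel '[{"dx":0,"dy":0,"dz":0,"ax":0,"ay":0,"az":-0.18},{"dx":0,"dy":0,"dz":0,"ax":0,"ay":0,"az":-0.36},{"dx":0,"dy":0,"dz":0,"ax":0,"ay":0,"az":-0.54},{"dx":0,"dy":0,"dz":0,"ax":0,"ay":0,"az":-0.72},{"dx":0,"dy":0,"dz":0,"ax":0,"ay":0,"az":-0.9}]' 255 >/dev/null
python3 -m handwheel '[{"dx":0,"dy":0,"dz":0,"ax":0,"ay":0,"az":-0.18},{"dx":0,"dy":0,"dz":0,"ax":0,"ay":0,"az":-0.36},{"dx":0,"dy":0,"dz":0,"ax":0,"ay":0,"az":-0.54},{"dx":0,"dy":0,"dz":0,"ax":0,"ay":0,"az":-0.72},{"dx":0,"dy":0,"dz":0,"ax":0,"ay":0,"az":-0.9}]' 255 
python3 -m handwheel '[{"dx":0,"dy":0,"dz":0,"ax":0,"ay":0,"az":-0.18},{"dx":0,"dy":0,"dz":0,"ax":0,"ay":0,"az":-0.36},{"dx":0,"dy":0,"dz":0,"ax":0,"ay":0,"az":-0.54},{"dx":0,"dy":0,"dz":0,"ax":0,"ay":0,"az":-0.72},{"dx":0,"dy":0,"dz":0,"ax":0,"ay":0,"az":-0.9}]' 255 >/dev/null
python3 -m handwheel '[{"dx":0,"dy":0,"dz":0,"ax":0,"ay":0,"az":-0.18},{"dx":0,"dy":0,"dz":0,"ax":0,"ay":0,"az":-0.36},{"dx":0,"dy":0,"dz":0,"ax":0,"ay":0,"az":-0.54},{"dx":0,"dy":0,"dz":0,"ax":0,"ay":0,"az":-0.72},{"dx":0,"dy":0,"dz":0,"ax":0,"ay":0,"az":-0.9}]' 255 >/dev/null
python3 -m handwheel '[{"dx":0,"dy":0,"dz":0,"ax":0,"ay":0,"az":-0.18},{"dx":0,"dy":0,"dz":0,"ax":0,"ay":0,"az":-0.36},{"dx":0,"dy":0,"dz":0,"ax":0,"ay":0,"az":-0.54},{"dx":0,"dy":0,"dz":0,"ax":0,"ay":0,"az":-0.72},{"dx":0,"dy":0,"dz":0,"ax":0,"ay":0,"az":-0.736},{"dx":0,"dy":0,"dz":0,"ax":0,"ay":0,"az":-0.736}]' 255
python3 -c "
from g import *
rep([.6045,.0745,.1647])"
```

```text
time: 21.7
tool_pos: [0.602, 0.0748, 0.1625]
tool_rot: [-0.0, 1.0, 0.006, -0.001]
contact_force: [-0.2, 0.1, -2.0]
gripper_width: 0.34
t 22.95 pos [0.6021 0.0748 0.1626] q [ 0.0009  0.0616  1.7206  0.0002  1.3607 -1.8115] w 0.33651811830529355
F [-0.0011  0.9043 -2.0663] M [ 0.0237 -0.0291 -0.0003]
x-angle 103.84161929698624 z [-0.0013  0.0002 -1.    ]
to go (tool) [-0.0009  0.0023 -0.0021]invalid input at $: expected 1 to 5 rows
```

```bash
python3 -m handwheel '[{"dx":0,"dy":0.0006,"dz":0,"ax":0,"ay":0,"az":-0.18},{"dx":-0.0004,"dy":0.0012,"dz":0,"ax":0,"ay":0,"az":-0.36},{"dx":-0.0006,"dy":0.0018,"dz":0,"ax":0,"ay":0,"az":-0.54},{"dx":-0.0008,"dy":0.0024,"dz":0,"ax":0,"ay":0,"az":-0.72},{"dx":-0.0008,"dy":0.0024,"dz":0,"ax":0,"ay":0,"az":-0.736}]' 255
python3 - <<'E'
from g import *
f=snap("wrist","w10");g=snap("side","s10");rep([.6045,.0746,.1647])
crop(g,191,203,261,273,8,'pics/s10c.png')
p=proj(f,np.array([.605,.0745,.042])).astype(int);crop(f,p[0]-40,p[1]-40,p[0]+40,p[1]+40,7,"pics/w10c.png")
E
```

```text
time: 23.58
tool_pos: [0.6047, 0.0746, 0.1627]
tool_rot: [-0.001, 0.296, 0.955, -0.0]
contact_force: [0.4, 0.1, -2.7]
gripper_width: 0.334
t 23.675 pos [0.6047 0.0746 0.1629] q [ 0.0006  0.0671  1.7143  0.0001  1.361  -2.5399] w 0.33642535705579063
F [ 0.5181 -0.434  -2.4334] M [0.0157 0.0243 0.0013]
x-angle 145.5574317071774 z [-0.0008  0.0001 -1.    ]
to go (tool) [ 0.0002 -0.0001 -0.0018]
```

View pics/s10c.png

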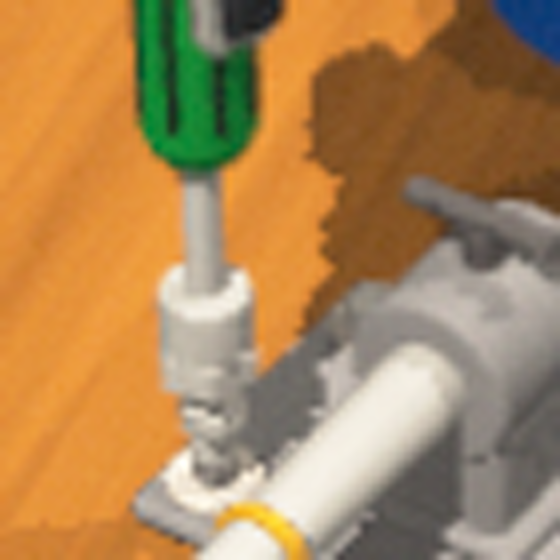

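View pics/w10c.png

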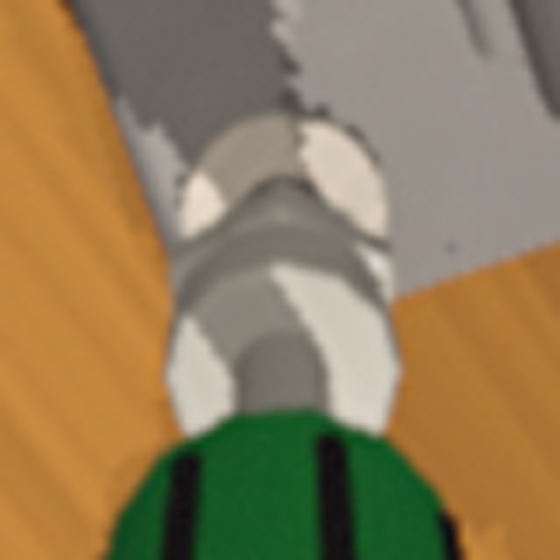

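Driver and screw are in line. Re-engaging.

```bash
python3 -m handwheel '[{"dx":0,"dy":0,"dz":0.004,"ax":0,"ay":0,"az":0},{"dx":0,"dy":0,"dz":0.008,"ax":0,"ay":0,"az":0},{"dx":0,"dy":0,"dz":0.0095,"ax":0,"ay":0,"az":0},{"dx":0,"dy":0,"dz":0.0105,"ax":0,"ay":0,"az":0},{"dx":0,"dy":0,"dz":0.0105,"ax":0,"ay":0,"az":0}]' 255
python3 -m handwheel '[{"dx":0,"dy":0,"dz":0.0015,"ax":0,"ay":0,"az":0},{"dx":0,"dy":0,"dz":0.003,"ax":0,"ay":0,"az":0},{"dx":0,"dy":0,"dz":0.003,"ax":0,"ay":0,"az":0}]' 255
```

```text
time: 24.3
tool_pos: [0.605, 0.0745, 0.1528]
tool_rot: [-0.0, 0.295, 0.956, -0.0]
contact_force: [0.5, -0.3, -2.0]
gripper_width: 0.34
time: 24.68
tool_pos: [0.6048, 0.0744, 0.1495]
tool_rot: [-0.0, 0.295, 0.956, -0.0]
contact_force: [-0.6, 0.5, -2.7]
gripper_width: 0.336
```

```bash
python3 -m handwheel '[{"dx":0,"dy":0,"dz":0.002,"ax":0,"ay":0,"az":0},{"dx":0,"dy":0,"dz":0.004,"ax":0,"ay":0,"az":0},{"dx":0,"dy":0,"dz":0.005,"ax":0,"ay":0,"az":0},{"dx":0,"dy":0,"dz":0.005,"ax":0,"ay":0,"az":0}]' 255
python3 -m handwheel '[{"dx":0,"dy":0,"dz":0.0005,"ax":0,"ay":0,"az":0},{"dx":0,"dy":0,"dz":0.001,"ax":0,"ay":0,"az":0},{"dx":0,"dy":0,"dz":0.001,"ax":0,"ay":0,"az":0}]' 255
python3 -c "
from g import *
rep()"
```

```text
time: 25.18
tool_pos: [0.6049, 0.0745, 0.1445]
tool_rot: [-0.0, 0.295, 0.956, -0.0]
contact_force: [-0.8, 0.4, -3.0]
gripper_width: 0.338
time: 25.55
tool_pos: [0.605, 0.0745, 0.1438]
tool_rot: [-0.0, 0.295, 0.956, -0.0]
contact_force: [-1.5, 0.3, -1.0]
gripper_width: 0.336
t 25.55 pos [0.605  0.0745 0.1438] q [ 0.0005  0.0847  1.7289  0.      1.3282 -2.5425] w 0.33573807715374604
F [-1.4754  0.3263 -1.0306] M [-0.0827  0.3671 -0.0108]
x-angle 145.70339946030617 z [-0.0002  0.     -1.    ]
```

```bash
python3 -m handwheel '[{"dx":0.0003,"dy":-0.0002,"dz":0.0006,"ax":0,"ay":0,"az":0},{"dx":0.0006,"dy":-0.0004,"dz":0.0012,"ax":0,"ay":0,"az":0},{"dx":0.001,"dy":-0.0007,"dz":0.0018,"ax":0,"ay":0,"az":0},{"dx":0.001,"dy":-0.0007,"dz":0.0018,"ax":0,"ay":0,"az":0}]' 255
python3 -c "
from g import *
rep()"
```

```text
time: 26.05
tool_pos: [0.6047, 0.0745, 0.1436]
tool_rot: [0.001, 0.295, 0.956, 0.0]
contact_force: [-2.3, 0.7, 5.7]
gripper_width: 0.336
t 26.05 pos [0.6047 0.0745 0.1436] q [ 0.0005  0.0826  1.7315  0.0001  1.3249 -2.5425] w 0.3355068763204188
F [-2.3231  0.7141  5.7075] M [-0.0472  0.4909  0.06  ]
x-angle 145.70256815021034 z [ 0.0025  0.0001 -1.    ]
```

```bash
python3 -m handwheel '[{"dx":0,"dy":0,"dz":0.0006,"ax":0,"ay":0,"az":0},{"dx":0.0003,"dy":-0.0002,"dz":0.0012,"ax":0,"ay":0,"az":0},{"dx":0.0003,"dy":-0.0002,"dz":0.0016,"ax":0,"ay":0,"az":0},{"dx":0.0003,"dy":-0.0002,"dz":0.0016,"ax":0,"ay":0,"az":0}]' 255
python3 -c "
from g import *
rep()"
```

```text
time: 26.55
tool_pos: [0.6049, 0.0746, 0.1435]
tool_rot: [0.002, 0.295, 0.956, 0.001]
contact_force: [-2.4, -0.7, 10.7]
gripper_width: 0.338
t 26.55 pos [0.6049 0.0746 0.1435] q [ 0.0006  0.0823  1.732   0.0002  1.3235 -2.5425] w 0.3378425370462759
F [-2.4105 -0.676  10.6605] M [0.049  0.8756 0.0366]
x-angle 145.7049330861706 z [ 0.0037  0.0002 -1.    ]
```

```bash
python3 -m handwheel '[{"dx":0,"dy":0,"dz":0.0004,"ax":0,"ay":0,"az":0},{"dx":0,"dy":0,"dz":0.0007,"ax":0,"ay":0,"az":0},{"dx":0,"dy":0,"dz":0.0007,"ax":0,"ay":0,"az":0}]' 255
python3 -m handwheel '[{"dx":0,"dy":0,"dz":0,"ax":0,"ay":0,"az":0.1},{"dx":0,"dy":0,"dz":0.00003,"ax":0,"ay":0,"az":0.2},{"dx":0,"dy":0,"dz":0.00009,"ax":0,"ay":0,"az":0.3}]' 255
python3 -c "
from g import *
rep()"
```

```text
time: 26.92
tool_pos: [0.6051, 0.0746, 0.1435]
tool_rot: [0.002, 0.295, 0.956, 0.001]
contact_force: [-3.0, 0.5, 11.2]
gripper_width: 0.335
time: 27.3
tool_pos: [0.6053, 0.0746, 0.1434]
tool_rot: [0.002, 0.436, 0.9, 0.001]
contact_force: [-3.1, 0.5, 11.6]
gripper_width: 0.336
t 27.3 pos [0.6053 0.0746 0.1434] q [ 0.0006  0.0827  1.7318  0.0001  1.3224 -2.2394] w 0.3361488612326759
F [-3.066   0.4651 11.6139] M [0.0093 0.914  0.0553]
x-angle 128.34071404870292 z [ 0.0047  0.0001 -1.    ]
```

```bash
python3 -m handwheel '[{"dx":0,"dy":0,"dz":0.0003,"ax":0,"ay":0,"az":0.02},{"dx":0,"dy":0,"dz":0.0005,"ax":0,"ay":0,"az":0.16},{"dx":0,"dy":0,"dz":0.0006,"ax":0,"ay":0,"az":0.3},{"dx":0,"dy":0,"dz":0.0007,"ax":0,"ay":0,"az":0.44},{"dx":0,"dy":0,"dz":0.0008,"ax":0,"ay":0,"az":0.58}]' 255
python3 -c "
from g import *
rep()"
```

```text
time: 27.92
tool_pos: [0.6056, 0.0743, 0.1431]
tool_rot: [0.002, 0.675, 0.737, 0.002]
contact_force: [-3.5, -0.6, 11.7]
gripper_width: 0.334
t 27.925 pos [0.6056 0.0743 0.1431] q [ 0.0005  0.0832  1.7319 -0.0007  1.3209 -1.6581] w 0.3343344147569601
F [-3.5149 -0.61   11.7058] M [-0.2251  0.9417  0.0677]
x-angle 95.03591973075665 z [ 0.0056 -0.0007 -1.    ]
```

```bash
python3 -m handwheel '[{"dx":0,"dy":0,"dz":0.0005,"ax":0,"ay":0,"az":0.0},{"dx":0,"dy":0,"dz":0.0007,"ax":0,"ay":0,"az":0.14},{"dx":0,"dy":0,"dz":0.0008,"ax":0,"ay":0,"az":0.28},{"dx":0,"dy":0,"dz":0.0009,"ax":0,"ay":0,"az":0.42},{"dx":0,"dy":0,"dz":0.001,"ax":0,"ay":0,"az":0.56}]' 255
python3 -m handwheel '[{"dx":0,"dy":0,"dz":0.0001,"ax":0,"ay":0,"az":0.14},{"dx":0,"dy":0,"dz":0.0002,"ax":0,"ay":0,"az":0.28},{"dx":0,"dy":0,"dz":0.00028,"ax":0,"ay":0,"az":0.42},{"dx":0,"dy":0,"dz":0.00036,"ax":0,"ay":0,"az":0.56},{"dx":0,"dy":0,"dz":0.00044,"ax":0,"ay":0,"az":0.7}]' 255
python3 -c "
from g import *
rep()"
```

```text
time: 28.55
tool_pos: [0.6056, 0.0739, 0.1426]
tool_rot: [0.002, 0.853, 0.522, 0.002]
contact_force: [-3.9, -2.7, 14.5]
gripper_width: 0.336
time: 29.18
tool_pos: [0.6052, 0.0738, 0.1422]
tool_rot: [0.001, 0.98, 0.198, 0.002]
contact_force: [-5.8, -1.2, 16.3]
gripper_width: 0.34
t 29.175 pos [0.6052 0.0738 0.1422] q [ 0.0002  0.084   1.7326 -0.0018  1.3208 -0.3981] w 0.33954206658256203
F [-5.8187 -1.1772 16.2923] M [-0.4841  1.5337  0.0948]
x-angle 22.843036325832916 z [ 0.0042 -0.0017 -1.    ]
```

```bash
python3 -m handwheel '[{"dx":-0.0002,"dy":-0.0001,"dz":-0.0001,"ax":0,"ay":0,"az":0.14},{"dx":-0.0004,"dy":-0.0002,"dz":-0.0001,"ax":0,"ay":0,"az":0.28},{"dx":-0.0005,"dy":-0.0002,"dz":0,"ax":0,"ay":0,"az":0.42},{"dx":-0.0005,"dy":-0.0002,"dz":0.0001,"ax":0,"ay":0,"az":0.56},{"dx":-0.0005,"dy":-0.0002,"dz":0.0002,"ax":0,"ay":0,"az":0.7}]' 255
python3 -m handwheel '[{"dx":0,"dy":0,"dz":0.00008,"ax":0,"ay":0,"az":0.14},{"dx":0,"dy":0,"dz":0.00016,"ax":0,"ay":0,"az":0.28},{"dx":0,"dy":0,"dz":0.00024,"ax":0,"ay":0,"az":0.42},{"dx":0,"dy":0,"dz":0.00032,"ax":0,"ay":0,"az":0.56}]' 255
python3 -c "
from g import *
rep()"
```

```text
time: 29.8
tool_pos: [0.6051, 0.0742, 0.1419]
tool_rot: [0.0, 0.989, -0.15, 0.003]
contact_force: [-3.3, -1.0, 15.1]
gripper_width: 0.334
time: 30.3
tool_pos: [0.6053, 0.0741, 0.1416]
tool_rot: [-0.001, 0.909, -0.417, 0.003]
contact_force: [-3.7, -1.9, 13.6]
gripper_width: 0.33
t 30.3 pos [0.6053 0.0741 0.1416] q [ 0.0003  0.0835  1.7341 -0.001   1.3178  0.8619] w 0.32982098960474904
F [-3.734  -1.9165 13.6216] M [-0.2806  0.8918  0.0768]
x-angle -49.35325807209538 z [ 0.0062 -0.001  -1.    ]
```

The screw has turned about 1.41 turns and sunk about 5.2 mm, which agree. Lifting off.

```bash
python3 -m handwheel '[{"dx":0,"dy":0,"dz":-0.002,"ax":0,"ay":0,"az":0},{"dx":0,"dy":0,"dz":-0.004,"ax":0,"ay":0,"az":-0.07},{"dx":0,"dy":0,"dz":-0.012,"ax":0,"ay":0,"az":-0.14},{"dx":0,"dy":0,"dz":-0.04,"ax":0,"ay":0,"az":-0.14},{"dx":0,"dy":0,"dz":-0.09,"ax":0,"ay":0,"az":-0.14}]' 255
python3 -m handwheel '[{"dx":0,"dy":0,"dz":-0.02,"ax":0,"ay":0,"az":0},{"dx":0,"dy":0,"dz":-0.02,"ax":0,"ay":0,"az":0}]' 255
python3 - <<'E'
from g import *
f=snap("wrist","w11");g=snap("side","s11");rep([.5545,-.199,.25])
p=proj(f,np.array([.605,.0745,.037])).astype(int);crop(f,p[0]-50,p[1]-40,p[0]+50,p[1]+60,6,"pics/w11c.png");print(p)
P=cloud(f)
m=(np.hypot(P[...,0]-.605,P[...,1]-.0745)<.007)&(P[...,2]<.06)&(P[...,2]>.03);print("head z",np.median(P[m],0),m.sum())
P=cloud(g);m=(np.hypot(P[...,0]-.604,P[...,1]-.0755)<.012)&(P[...,2]<.06)&(P[...,2]>.03);print("side head z",np.percentile(P[m][:,2],[50,75,90,100]),m.sum())
P=cloud(load("side0.pkl"));m=(np.hypot(P[...,0]-.604,P[...,1]-.0755)<.012)&(P[...,2]<.06)&(P[...,2]>.03);print("side0 head z",np.percentile(P[m][:,2],[50,75,90,100]),m.sum())
E
```

```text
time: 30.92
tool_pos: [0.6014, 0.0744, 0.224]
tool_rot: [0.001, 0.936, -0.351, -0.003]
contact_force: [0.5, 0.8, -2.3]
gripper_width: 0.335
time: 31.18
tool_pos: [0.6039, 0.0745, 0.2483]
tool_rot: [-0.001, 0.936, -0.351, 0.002]
contact_force: [-0.7, -0.0, -2.5]
gripper_width: 0.337
t 31.275 pos [0.6021 0.0744 0.2446] q [0.0004 0.0041 1.6403 0.     1.5    0.7174] w 0.3418847550012163
F [-0.3491 -0.4403 -2.7235] M [-0.0258  0.0089  0.0208]
x-angle -41.08259962202153 z [-0.0029  0.     -1.    ]
to go (tool) [ 0.1438  0.2374 -0.0053]
[251 163]
head z [0.605  0.0746 0.0374] 130
side head z [0.0369 0.0379 0.0387 0.0407] 53
side0 head z [0.0427 0.0437 0.0446 0.0459] 65
```

View pics/w11c.png

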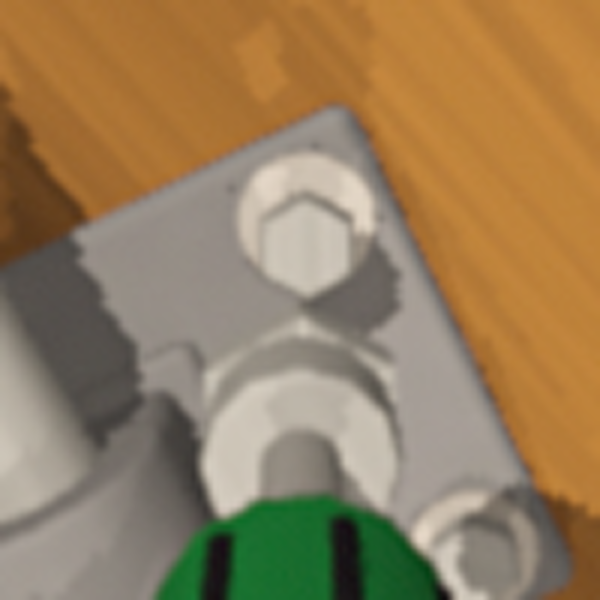

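The head top is now at about 0.037 m (was 0.042), so it has sunk about 5 mm. The hexes sit side by side at crop (305,245) and (305,330). Carrying the driver back to the stand.

```bash
python3 -m handwheel '[{"dx":0.02,"dy":0.034,"dz":-0.004,"ax":0,"ay":0,"az":0},{"dx":0.05,"dy":0.083,"dz":-0.004,"ax":0,"ay":0,"az":0},{"dx":0.08,"dy":0.132,"dz":-0.004,"ax":0,"ay":0,"az":0},{"dx":0.11,"dy":0.181,"dz":-0.004,"ax":0,"ay":0,"az":0},{"dx":0.135,"dy":0.222,"dz":-0.004,"ax":0,"ay":0,"az":0}]' 255
python3 -m handwheel '[{"dx":0.0088,"dy":0.0154,"dz":0,"ax":0,"ay":0,"az":0},{"dx":0.0088,"dy":0.0154,"dz":0,"ax":0,"ay":0,"az":0},{"dx":0.0088,"dy":0.0154,"dz":0,"ax":0,"ay":0,"az":0}]' 255
python3 - <<'E'
from g import *
f=snap("wrist","w12");g=snap("side","s12");rep([.5545,-.1995,.122])
crop(f,150,100,350,300,3,"pics/w12c.png");p=proj(g,np.array([.554,-.199,.1])).astype(int);crop(g,p[0]-50,p[1]-60,p[0]+50,p[1]+60,5,"pics/s12c.png")
print(proj(f,np.array([[.5545,-.1995,.055],[.5535,-.1975,.055]])))
E
```

```text
time: 31.9
tool_pos: [0.5571, -0.1831, 0.2476]
tool_rot: [-0.0, 0.936, -0.351, -0.002]
contact_force: [0.1, -0.4, -1.6]
gripper_width: 0.332
time: 32.28
tool_pos: [0.5554, -0.1975, 0.2499]
tool_rot: [-0.0, 0.937, -0.35, -0.001]
contact_force: [-0.4, 0.5, -2.4]
gripper_width: 0.337
t 32.375 pos [ 0.5556 -0.1974  0.2506] q [-0.4678 -0.0412  1.6751  0.0004  1.5082  0.2471] w 0.332280205137776
F [ 0.4184 -0.3301 -2.2466] M [-0.0398  0.0277 -0.0019]
x-angle -40.963553857183776 z [-0.0003  0.0006 -1.    ]
to go (tool) [0.0006 0.0023 0.1286]
[[251.9013 169.048 ]
 [249.8978 168.242 ]]
```

View pics/w12c.png

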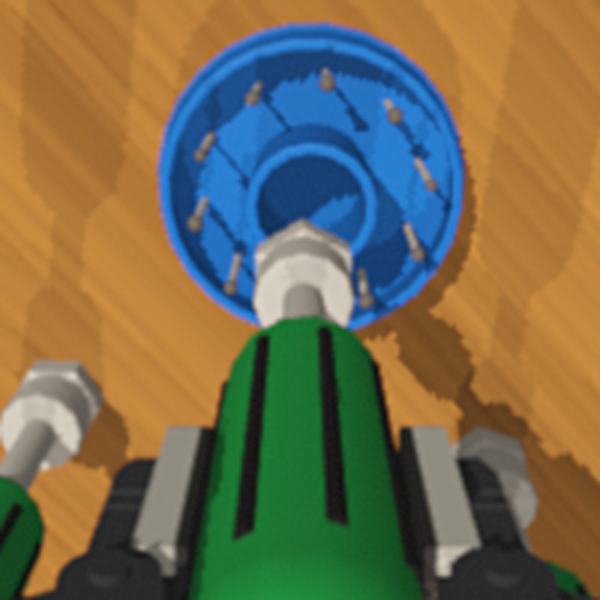

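View pics/s12c.png

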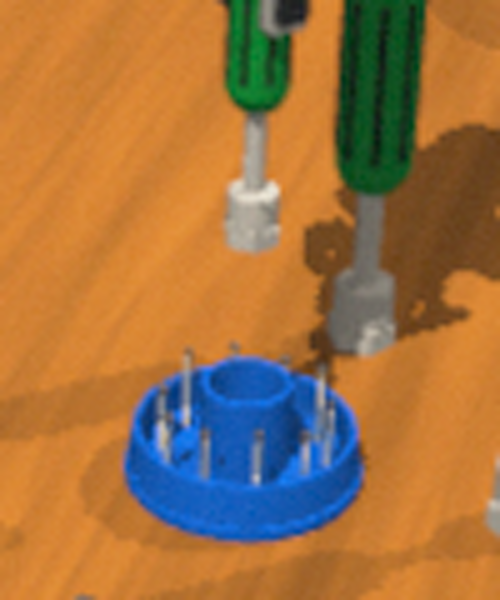

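The stand's tube mouth is centred at wrist crop (312,203), within 2 mm of my estimate, and it is empty. Lowering with a small correction.

```bash
python3 -m handwheel '[{"dx":0.0012,"dy":0.0015,"dz":0.03,"ax":0,"ay":0,"az":0},{"dx":0.0012,"dy":0.0015,"dz":0.055,"ax":0,"ay":0,"az":0},{"dx":0.0012,"dy":0.0015,"dz":0.068,"ax":0,"ay":0,"az":0},{"dx":0.0012,"dy":0.0015,"dz":0.068,"ax":0,"ay":0,"az":0},{"dx":0.0012,"dy":0.0015,"dz":0.068,"ax":0,"ay":0,"az":0}]' 255
python3 - <<'E'
from g import *
f=snap("wrist","w13");g=snap("side","s13");rep([.555,-.200,.122])
crop(f,170,100,340,270,3.5,"pics/w13c.png");p=proj(g,np.array([.554,-.199,.07])).astype(int);crop(g,p[0]-40,p[1]-40,p[0]+40,p[1]+40,7,"pics/s13c.png")
E
```

```text
time: 33.0
tool_pos: [0.5561, -0.2009, 0.1843]
tool_rot: [0.0, 0.937, -0.351, 0.001]
contact_force: [-0.3, 0.1, -0.9]
gripper_width: 0.338
t 33.1 pos [ 0.5561 -0.2012  0.1846] q [-0.4729  0.0046  1.741   0.      1.3933  0.2439] w 0.334626107516439
F [ 0.8584 -0.1265 -2.0538] M [-0.0104  0.0084  0.0105]
x-angle -41.0724872794892 z [ 0.0024 -0.0012 -1.    ]
to go (tool) [-0.0017 -0.0001  0.0626]
```

View pics/w13c.png

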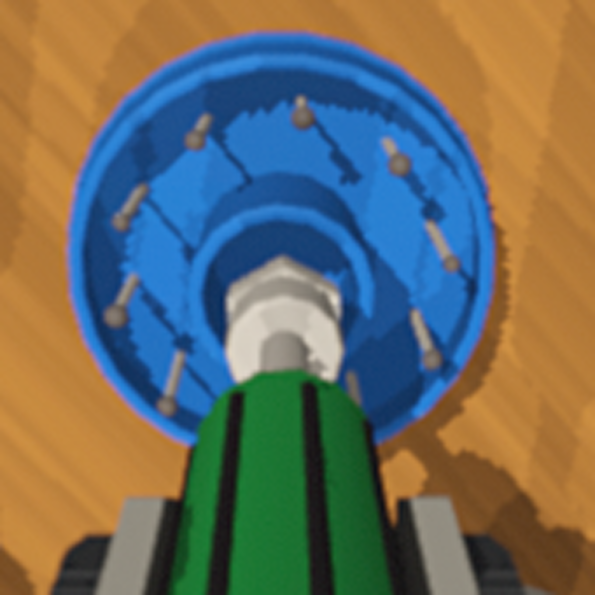

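View pics/s13c.png

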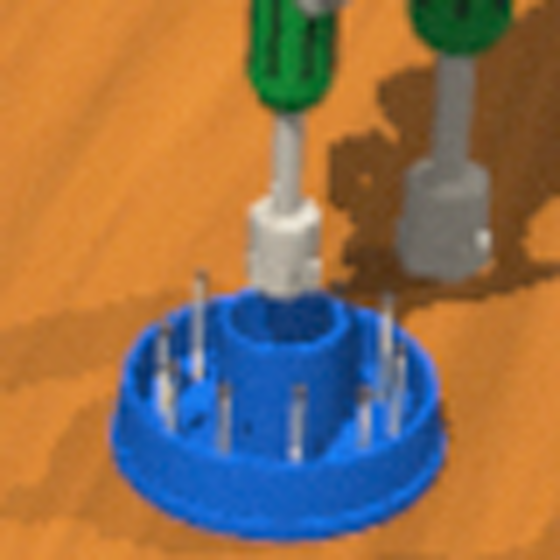

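Side and wrist views both show the socket centred over the tube (wrist crop 283 vs 284, side crop about 285 for both). Lowering in.

```bash
python3 -m handwheel '[{"dx":-0.001,"dy":0,"dz":0.012,"ax":0,"ay":0,"az":0},{"dx":-0.001,"dy":0,"dz":0.025,"ax":0,"ay":0,"az":0},{"dx":-0.001,"dy":0,"dz":0.038,"ax":0,"ay":0,"az":0},{"dx":-0.001,"dy":0,"dz":0.05,"ax":0,"ay":0,"az":0},{"dx":-0.001,"dy":0,"dz":0.056,"ax":0,"ay":0,"az":0}]' 255
python3 -m handwheel '[{"dx":0,"dy":0,"dz":0.003,"ax":0,"ay":0,"az":0},{"dx":0,"dy":0,"dz":0.003,"ax":0,"ay":0,"az":0}]' 255
python3 -c "
from g import *
rep([.555,-.2,.122])"
```

```text
time: 33.72
tool_pos: [0.5539, -0.1999, 0.1253]
tool_rot: [-0.0, 0.936, -0.351, -0.001]
contact_force: [-0.1, -0.1, -2.6]
gripper_width: 0.332
time: 33.98
tool_pos: [0.5546, -0.2003, 0.124]
tool_rot: [0.0, 0.936, -0.351, 0.0]
contact_force: [-0.3, 1.3, -2.2]
gripper_width: 0.335
t 33.975 pos [ 0.5546 -0.2003  0.124 ] q [-0.4728  0.0588  1.7914 -0.      1.2913  0.2442] w 0.33507703709937914
F [-0.2556  1.3076 -2.1623] M [ 0.011  -0.0219  0.0436]
x-angle -41.08134408816742 z [ 0.0001 -0.0001 -1.    ]
to go (tool) [ 0.0001 -0.0005  0.002 ]
```

```bash
python3 -m handwheel '[{"dx":0,"dy":0,"dz":0.0015,"ax":0,"ay":0,"az":0},{"dx":0,"dy":0,"dz":0.0015,"ax":0,"ay":0,"az":0}]' 255
python3 -m handwheel '[{"dx":0,"dy":0,"dz":0.0008,"ax":0,"ay":0,"az":0},{"dx":0,"dy":0,"dz":0.0008,"ax":0,"ay":0,"az":0}]' 255
```

```text
time: 34.22
tool_pos: [0.5546, -0.2003, 0.1227]
tool_rot: [0.0, 0.936, -0.351, 0.0]
contact_force: [0.8, 1.0, -2.7]
gripper_width: 0.339
time: 34.48
tool_pos: [0.5547, -0.2003, 0.1219]
tool_rot: [0.0, 0.936, -0.351, 0.0]
contact_force: [0.6, -0.3, -0.4]
gripper_width: 0.336
```

The driver is on the floor at z 0.1219, the same height as when gripped. Letting go.

```bash
python3 -m handwheel '[{"dx":0,"dy":0,"dz":0.0003,"ax":0,"ay":0,"az":0},{"dx":0,"dy":0,"dz":0,"ax":0,"ay":0,"az":0},{"dx":0,"dy":0,"dz":0,"ax":0,"ay":0,"az":0}]' 130
python3 -m handwheel '[{"dx":0,"dy":0,"dz":0,"ax":0,"ay":0,"az":0},{"dx":0,"dy":0,"dz":0,"ax":0,"ay":0,"az":0},{"dx":0,"dy":0,"dz":0,"ax":0,"ay":0,"az":0},{"dx":0,"dy":0,"dz":0,"ax":0,"ay":0,"az":0}]' 0
python3 - <<'E'
from g import *
f=snap("wrist","w14");g=snap("side","s14");rep()
p=proj(g,np.array([.554,-.199,.1])).astype(int);crop(g,p[0]-50,p[1]-60,p[0]+50,p[1]+50,5,"pics/s14c.png")
E
```

```text
time: 34.85
tool_pos: [0.5547, -0.2003, 0.1219]
tool_rot: [0.0, 0.936, -0.351, 0.0]
contact_force: [0.2, 0.3, 1.0]
gripper_width: 0.496
time: 35.35
tool_pos: [0.5545, -0.2002, 0.1216]
tool_rot: [-0.0, 0.936, -0.351, -0.0]
contact_force: [-0.5, 0.2, -0.0]
gripper_width: 1.005
t 35.45 pos [ 0.5545 -0.2002  0.1216] q [-0.4727  0.0612  1.7932 -0.      1.2872  0.2443] w 1.0054769525538347
F [ 0.3405  0.1347 -0.0274] M [ 0.0241 -0.036  -0.0177]
x-angle -41.078855667275455 z [-0.  0. -1.]
```

View pics/s14c.png

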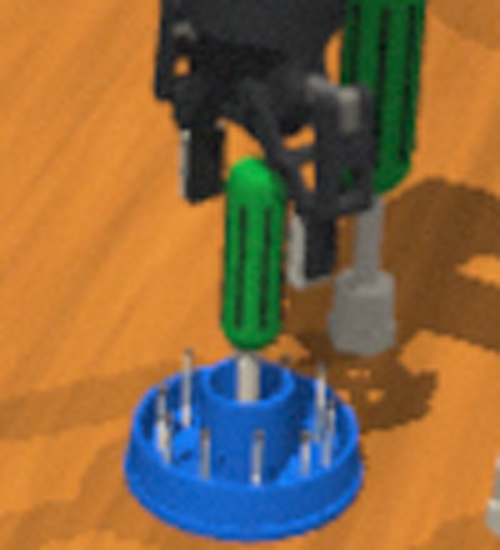

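View pics/w14.png

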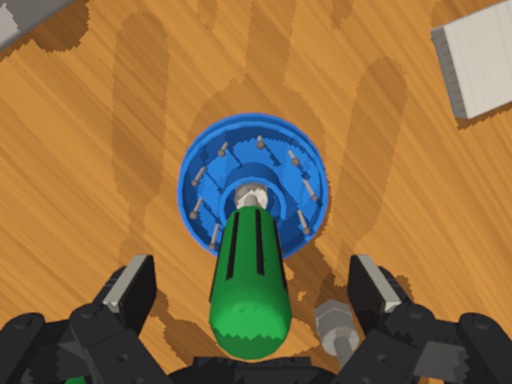

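The driver stands upright in the middle tube, clear of the open fingers (wrist top at 250,325). Retreating straight up.

```bash
python3 -m handwheel '[{"dx":0,"dy":0,"dz":-0.03,"ax":0,"ay":0,"az":0},{"dx":0,"dy":0,"dz":-0.075,"ax":0,"ay":0,"az":0},{"dx":0,"dy":0,"dz":-0.12,"ax":0,"ay":0,"az":0},{"dx":0,"dy":0,"dz":-0.16,"ax":0,"ay":0,"az":0},{"dx":0,"dy":0,"dz":-0.18,"ax":0,"ay":0,"az":0}]' 0
python3 -m handwheel '[{"dx":0,"dy":0,"dz":0,"ax":0,"ay":0,"az":0},{"dx":0,"dy":0,"dz":0,"ax":0,"ay":0,"az":0},{"dx":0,"dy":0,"dz":0,"ax":0,"ay":0,"az":0}]' 0
python3 - <<'E'
from g import *
g=snap("side","s15");rep()
P=cloud(g)
for n,F in(("before",load("side0.pkl")),("after",g)):
    P=cloud(F);m=(np.hypot(P[...,0]-.604,P[...,1]-.0755)<.009)&(P[...,2]<.06)&(P[...,2]>.025);print(n,"head top z",np.percentile(P[m][:,2],[80,95]))
    im=cv2.cvtColor(F["image"],cv2.COLOR_BGR2HSV);m=(np.hypot(P[...,0]-.5545,P[...,1]+.199)<.03)&(P[...,2]>.09)&(im[...,0]>45)&(im[...,0]<85)
    Q=P[m];lo=Q[Q[:,2]<.12];hi=Q[Q[:,2]>.14];print(" driver lo/hi",lo.mean(0),hi.mean(0),Q[:,2].max())
d=cv2.absdiff(load("side0.pkl")["image"],g["image"]).max(2);cv2.imwrite("pics/diff.png",d)
E
```

```text
time: 36.08
tool_pos: [0.5552, -0.2006, 0.3047]
tool_rot: [0.0, 0.936, -0.351, 0.002]
contact_force: [0.4, -0.8, 0.6]
gripper_width: 1.003
time: 36.45
tool_pos: [0.5537, -0.1998, 0.2989]
tool_rot: [-0.0, 0.936, -0.351, -0.002]
contact_force: [-0.6, 0.0, -0.4]
gripper_width: 1.002
t 36.5 pos [ 0.5539 -0.1999  0.2994] q [-0.4727 -0.062   1.6148  0.      1.5922  0.2443] w 1.0016733880952746
F [-0.154  -0.2868  0.205 ] M [ 0.0058  0.022  -0.0329]
x-angle -41.084596875837526 z [-0.0031  0.0016 -1.    ]
before head top z [0.0437 0.0455]
 driver lo/hi [ 0.5528 -0.1883  0.1046] [ 0.5528 -0.1903  0.1606] 0.17740026808089637
after head top z [0.0384 0.0395]
 driver lo/hi [ 0.5515 -0.1876  0.1045] [ 0.5537 -0.1889  0.2192] 0.41922047021685954
```

View pics/s15.png

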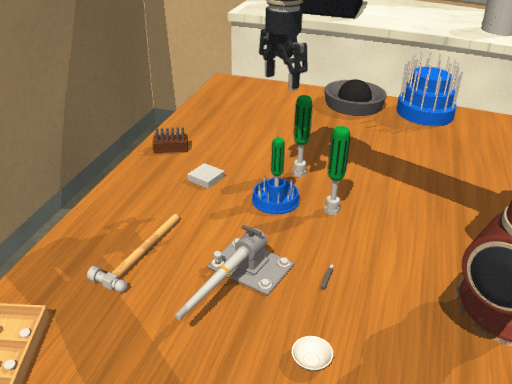

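Everything is in place: the driver is upright in the stand at (277,165), the bystanders sit at their earlier pixels, and the screw is lower by about 5.3–6 mm. Handing in.

```bash
python3 -c "
from plant import manip
print(manip.job_done())"
```

```text
the job is handed in; nothing more can be done
None
```

The screw is started, the small driver is back upright in the stand's middle tube, and I handed the job in at about 36.5 s. No verdict came back.

- **Driving the screw:** I seated the driver over the proud screw and turned it clockwise in two strokes, because the wrist's range does not cover a full driving turn in one. Between strokes I lifted off and re-seated 300° back. The push read about 13–18 N throughout.
- **Depth:** the screw turned about 1.4 turns. By the tool height it sank about 5.2 mm, which matches the thread. The cameras were less exact: the wrist camera gave about 4.6 mm and the side camera 5.3–6 mm, all under two turns (7.2 mm).
- **Side load:** while pushing, a side force of 2–6 N built up and the tool tilted by up to about 0.4°. I eased it with small sideways corrections but did not remove it.
- **Last checks:** the final side picture shows the driver standing free, the gripper clear above it, and the hammer, block, punch, dish and the two larger drivers where they were. I compared these by eye, not by measurement. The upright check by depth was spoiled because the gripper was in its range, so that also rests on the picture.
- **Refused moves:** three were turned down for form: two at the start for missing keys, and one later for having six rows. Nothing moved on those calls.

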